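# Corner and open the spice-jar carton

## Robot

A 7-joint arm with a two-finger parallel gripper is mounted at the origin on the work surface. World frame = base frame: x ahead of the robot, y to its left, z up, the work surface at z = 0. Lengths are in m, angles in rad, forces in N, time in s.
With the tool pointing down it reaches from about 0.4 to 0.9 m from the base axis. Payload 5.5 kg.
Tool frame: the origin (TCP) lies midway between the tips of the shut fingers; the grasp point (between the pads) lies 19 mm behind it (robot.tcp_to_grasp is the distance from the TCP to the grasp point, in m); x points along the fingers, y is the direction in which the jaws open and shut, and the axes are right-handed (so a half turn about x gives the same grasp; the last joint's range is limited). The gripper opens to 85 mm and grips with 20 to 120 N. Pads are 22 mm wide; open, the fingers measure 114 mm over their backs; the gripper's body (76 mm by 85 mm) begins 54 mm behind the grasp point. The pads swing forward as they close: fully open they stand 13 mm farther back than shut.
Start: joints at [1.403, 0.501, -0.427, 1.55, 0.221, 1.138, -0.21], TCP at [0.271, -0.591, 0.231] pointing down, gripper open.
Joint ranges: [-2.88, 2.88], [-0.31, 2.03], [-1.54, 1.56], [0.2, 2.42], [-1.41, 4.55], [0.19, 2.02], [-2.57, 2.57]. Speed limits (rad/s): [2.57, 2.57, 3.14, 3.14, 3.14, 3.14, 3.14].

## Interface

Orientations are given as a unit quaternion [x, y, z, w].
In Python, from bench import robot gives the robot as it stands.
- The arm moves only by the shell command python3 -m handwheel 'ROWS' [FORCE]. ROWS is JSON, a list that holds one entry, the list of rows, each a list of 5 numbers: the opening, from 0 (shut) to 1 (fully open), then the shift along the tool's x, y, z in cm, then the turn about the tool's x in units of 8 degrees (1.0 is 8 degrees). In form: [[[grip, dx, dy, dz, turn], ...]]. A call has 1 to 10 rows; each row shifts and turns the commanded pose from where the row before left it, along the tool's axes as they then stand; what a row does not reach is not made up. A row lasts 1/8 s, in which the tool goes at most 62.5 mm and 10.7 degrees, less where a joint would pass 70% of its speed; a pose out of reach is approached as far as the arm can. A call with a gripper value outside its range is refused whole. The fingers move at their own pace and stop on an object; FORCE is the grip in N (left out, the last holds). Time passes only in rows, so rows that do not move let the fingers close. It gives the time, the measured TCP pose, the force and the opening at its end, in the units of the state.
- robot.state(): the state, without advancing time (a new reading comes with each control period).
- robot.get_image(name): name is "side" or "top"; returns a dict with "pixels" (480x640x3 uint8, blue, green, red), "range_z" (480x640 float32, m along the optical axis (not along the pixel's ray), 0 where there is no reading), "vertical_fov" (degrees; the focal length in pixels is half the picture's height over the tangent of half this angle, whatever the lens; pixels are square), "cx", "cy" (the principal point, pixels), "D" ([k1, k2, p1, p2, k3] as OpenCV has them; the pictures are not rectified), "extrinsics" (4x4, takes a point from camera to world coordinates). Camera axes: x right, y up, looking along -z (the intrinsics and any distortion apply to the point x, -y, -z); pixel columns grow to the right and rows downward; lengths in m; the calibration is good to about 2 mm. A picture is of the moment at which its call begins.
- robot.finish_job(): hands the job in, once; it reports no verdict.
The state is a dict: "clock": time; "joints": joint angles; "qd": joint speeds; "joint_efforts": joint torques, N m; "tcp_pos": TCP position; "eef_rot": TCP orientation; "wrist_force": force on the tool from outside, world axes, zero at the start; "wrist_torque": the same for the moment, N m; "gripper_width": finger opening in m.
Only numpy, scipy, OpenCV 4.12 (cv2) and the standard library are available. Lean on these libraries where they do the work, as an engineer would, in place of code of your own. Each camera call takes 0.05 s, during which the arm holds its last target.

## Task

The tape on the carton of spice jars has been slit and its two top flaps have sprung ajar. Slide the carton square and tight into the corner between the low kerb along the far side of the counter and its divider, touching both, and throw both flaps right back over the carton's sides, well past upright, so that the jars lie open to the cook's hand. Do not tip the carton, do not press on the jars, and leave the salt cellar, plate, scraper and colander where they are.

Things in the scene. Friction and masses are not known exactly. Their poses are not given: they have to be found in the camera images.
- carton: Loose wrap-round cardboard carton (two top flaps, no end flaps), 196 mm (its x) by 150 (its y) by 122 high, walls 4 mm, 0.6 to 1.0 kg with its jars; slides at a push of 3 to 8 N. Origin: centre of its underside; z up; x along its length, away from the robot, within 15 degrees of the kerb's x. End faces (x = +/-98 mm) plain; flaps hinge on the top edges of the long sides (y = +/-75 mm).
- carton_corner (a point): The carton's bottom corner at its own x = +98, y = +75 mm (far left), which belongs in the corner of the kerb and its divider. Axes as the carton's.
- flap_left (a joint): Angle of the cardboard flap hinged on the carton's left top edge (y = +75, z = 122 mm, hinge line along the carton's x): 194 mm long, 73 mm from hinge to free edge, 4 mm thick. 0 = level, shut; 1.57 = upright; 3.1 = level, out beyond the side; stop at 3.3. Starts ajar at 0.65 to 0.95; the stiff crease (0.03 N m) keeps it where it is left.
- flap_right (a joint): The same for the flap hinged along the right top edge (y = -75 mm). 0 shut, 1.57 upright, 3.1 level to the outside. Between the two ajar free edges there is a slot at least 30 mm wide along the carton, 44 mm or more above its rim.
- flap_left_edge (a point): Middle of the free edge of the left flap, 73 mm from its hinge.
- flap_right_edge (a point): Middle of the free edge of the right flap, 73 mm from its hinge.
- jars: The twelve spice jars, 4 rows by 3, packed firmly upright in the carton and going with it; jars 42 mm in diameter with lids; origin 4 mm above the carton's underside; lid tops 92 mm above the counter, 30 mm below the carton's rim.
- kerb: Fixed low kerb of beige board with aluminium edge along the far side of the counter, with a divider; 45 mm high, 18 thick. Origin: the inner corner right of the divider at counter level. Back rail: inner face at its own x = 0, running 420 mm either way along y. Divider: right face at its own y = 0, running 330 mm towards its -x (to the robot). The carton belongs at its x < 0, y < 0.
- salt_cellar: Bystander: round glass salt cellar with a shut steel lid, 86 mm wide, 61 mm high, loose, right of the carton. Origin: centre of its underside.
- plate: Bystander: yellow melamine plate, 220 mm across, 20 mm high, loose. Origin: centre of its underside.
- scraper: Bystander: grill scraper, wooden handle and steel blade, 272 mm long along its x, 95 mm wide at the blade, 20 mm high, loose. Origin: on the counter about its middle.
- colander: Bystander: red plastic colander, 216 mm across, 276 mm over its two handles, 96 mm high, loose, at the left nearer the robot. Origin: centre of its underside.

How it is judged:
By the outcome, as a careful person would: the job done as asked, in the order asked, and still so for the second after the job is handed in, with the robot touching nothing.
It also fails if it takes over 70 s, if anything falls off the work surface, if the arm or the gripper's body presses on something with over 40 N, if the wrist force passes 120 N, or if a joint passes its speed limit or range.

## Working session

There is one attempt and no reset: what is moved stays moved. The work goes in short steps, Python scripts to look and compute and a shell command to move; the robot and the scene stay as the last step left them, time stands still between calls to the robot, and variables do not carry over. Pictures are saved under pics/ and viewed, and the job is handed in when it is done.

```bash
ls; mkdir -p pics
cat > h.py <<'E'
import numpy as np, cv2
from bench import robot
def grab(n):
    im=robot.get_image(n); return im
def K(im):
    f=240/np.tan(np.radians(im["vertical_fov"]/2))
    return np.array([[f,0,im["cx"]],[0,f,im["cy"]],[0,0,1]])
def cloud(im):
    h,w=im["range_z"].shape
    v,u=np.mgrid[0:h,0:w]
    p=cv2.undistortPoints(np.stack([u,v],-1).reshape(-1,1,2).astype(np.float64),K(im),np.array(im["D"],float)).reshape(h,w,2)
    z=im["range_z"]
    P=np.stack([p[...,0]*z,-p[...,1]*z,-z],-1)
    E=np.array(im["extrinsics"])
    W=P@E[:3,:3].T+E[:3,3]
    W[z<=0]=np.nan
    return W
E
python3 - <<'E'
from h import *
for n in("side","top"):
    im=grab(n); cv2.imwrite(f"pics/{n}0.png",im["pixels"]); np.save(f"{n}0.npy",cloud(im)); print(n,im["vertical_fov"],im["cx"],im["cy"],im["D"]);print(np.round(im["extrinsics"],3))
s=robot.state(); print(s)
E
```

```text
pics
side 46.390765303148775 314.7443831056978 250.20920738986018 [-0.01947619  0.          0.          0.          0.        ]
[[-0.986  0.106 -0.127  0.368]
 [-0.164 -0.51   0.844  1.109]
 [ 0.025  0.853  0.521  0.832]
 [ 0.     0.     0.     1.   ]]
top 54.85637462432719 321.3532085393109 235.65728729050883 [-0.00647945  0.          0.          0.          0.        ]
[[ 2.600e-02  9.950e-01 -1.000e-01  4.090e-01]
 [-1.000e+00  2.600e-02  1.000e-03 -4.400e-02]
 [ 4.000e-03  1.000e-01  9.950e-01  1.291e+00]
 [ 0.000e+00  0.000e+00  0.000e+00  1.000e+00]]
{'clock': 0.1, 'joints': array([ 1.40316003,  0.50176833, -0.42681186,  1.55131178,  0.22075606,
        1.13830159, -0.21028333]), 'qd': array([-0.00169536, -0.00188324, -0.00120044, -0.00379185,  0.0005868 ,
       -0.00110371,  0.00051656]), 'joint_efforts': array([-1.09420979e-02, -5.70812953e+01, -5.83854899e+00, -2.81746638e+01,
        1.04984987e-02,  5.58511922e-03, -4.79894618e-05]), 'tcp_pos': array([ 0.27118421, -0.59005497,  0.23036852]), 'eef_rot': array([-0.69066596, -0.15177361,  0.69085389, -0.15055298]), 'wrist_force': array([0.04789837, 0.98593655, 0.61850802]), 'wrist_torque': array([-0.00805998, -0.02524851, -0.02387045]), 'gripper_width': 0.08545325877141076}
```

View pics/top0.png

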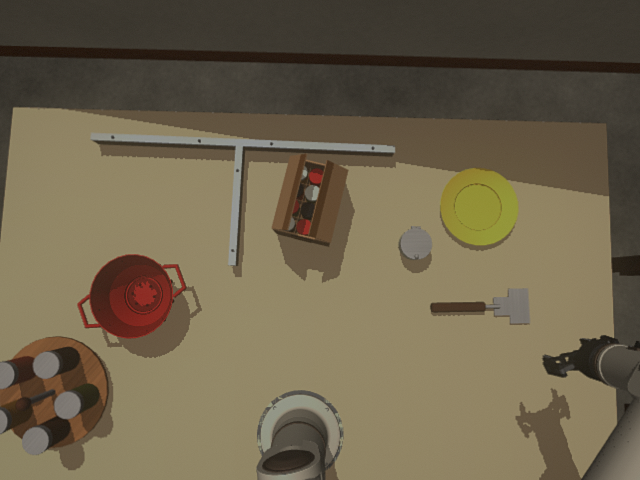

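View pics/side0.png

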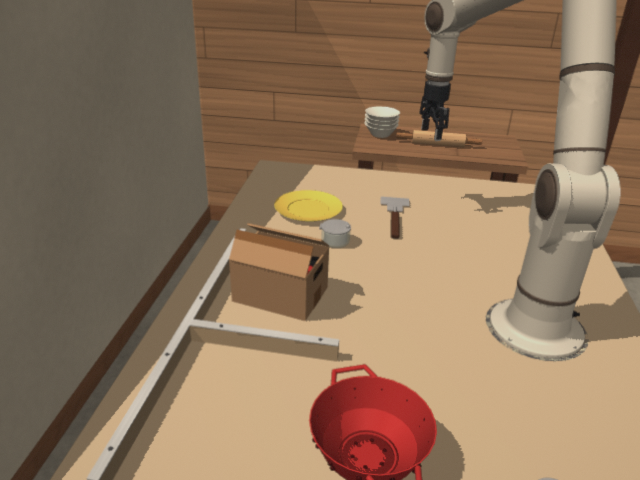

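The top view shows the carton at about (310,200), yawed by roughly -12°. The kerb corner is near (243,148), with the divider running down to (233,262). The salt cellar is at (416,244). I'll measure these now.

```bash
cat > m.py <<'E'
from h import *
import sys
def band(W,lo,hi,x,y):
    m=(W[...,2]>lo)&(W[...,2]<hi)&(W[...,0]>x[0])&(W[...,0]<x[1])&(W[...,1]>y[0])&(W[...,1]<y[1]); return m
E
python3 - <<'E'
from m import *
W=np.load("top0.npy")
for p in [(243,148),(233,262),(236,200),(120,138),(360,148),(300,160),(290,190),(330,165),(345,170),(330,205),(316,183),(416,244),(310,280),(280,230),(322,243)]:
    print(p,np.round(W[p[1],p[0]],3))
m=band(W,.035,.055,(.3,1.2),(-.6,.8))
pts=W[m]; 
# kerb rail: 
r=pts[(pts[:,0]>.74)]
for n in("top","side"):
  W=np.load(n+"0.npy")
  m=band(W,.040,.050,(.3,1.2),(-.5,.7)); pts=W[m]
  print(n,len(pts),pts.min(0),pts.max(0))
  # top-surface points; fit rect of rail
  v=np.zeros((480,640),np.uint8); v[m]=255; cv2.imwrite(f"pics/band_{n}.png",v)
E
```

```text
(243, 148) [0.776 0.18  0.029]
(233, 262) [0.456 0.189 0.049]
(236, 200) [0.625 0.189 0.05 ]
(120, 138) [0.789 0.516 0.049]
(360, 148) [ 0.779 -0.146  0.048]
(300, 160) [0.709 0.012 0.166]
(290, 190) [0.634 0.035 0.162]
(330, 165) [ 0.699 -0.062  0.164]
(345, 170) [ 0.695 -0.102  0.132]
(330, 205) [ 0.601 -0.065  0.148]
(316, 183) [ 0.669 -0.028  0.09 ]
(416, 244) [ 0.517 -0.301  0.053]
(310, 280) [ 0.414 -0.018  0.   ]
(280, 230) [0.538 0.06  0.123]
(322, 243) [ 0.513 -0.048  0.056]
top 3380 [ 0.30018036 -0.34207753  0.04000279] [0.80502981 0.60294889 0.04999301]
side 4812 [ 0.30078914 -0.31877443  0.0400031 ] [0.80498382 0.60416297 0.04999498]
```

Run:
```python
import cv2
a=cv2.imread("pics/top0.png")[120:270,180:440]
cv2.imwrite("pics/crop0.png",cv2.resize(a,None,fx=3,fy=3,interpolation=cv2.INTER_CUBIC))
a=cv2.imread("pics/side0.png")[200:400,150:400]
cv2.imwrite("pics/crop1.png",cv2.resize(a,None,fx=3,fy=3,interpolation=cv2.INTER_CUBIC))
```

```text
(no output)
```

View pics/crop0.png

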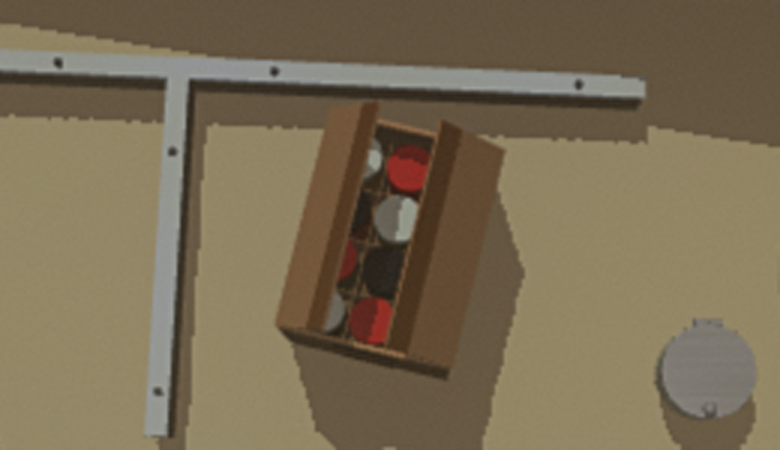

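```bash
cat >> m.py <<'E'
def fitline(P): # robust, returns point,dir
    vx,vy,x,y=cv2.fitLine(P.astype(np.float32),cv2.DIST_HUBER,0,.01,.01).ravel()
    return np.array([x,y]),np.array([vx,vy])
def kerb(W):
    m=band(W,.038,.056,(.3,.9),(-.3,.65)); P=W[m][:,:2]
    rail=P[(P[:,0]>.745)]
    # x-range at y slices
    f=[]
    for y in np.arange(-.28,.6,.02):
        s=rail[abs(rail[:,1]-y)<.006]
        if len(s)>4: f.append((y,s[:,0].min(),s[:,0].max()))
    f=np.array(f)
    d=[]
    for x in np.arange(.46,.74,.02):
        s=P[(abs(P[:,0]-x)<.006)&(P[:,1]>.12)&(P[:,1]<.25)]
        if len(s)>2: d.append((x,s[:,1].min(),s[:,1].max()))
    return f,np.array(d)
E
python3 - <<'E'
from m import *
for n in("top","side"):
    f,d=kerb(np.load(n+"0.npy"))
    f=f[abs(f[:,0]-.18)>.04]
    if n=="side": f=f[f[:,0]>.1]
    print(n, "rail inner",np.polyfit(f[:,0],f[:,1],1),"outer",np.polyfit(f[:,0],f[:,2],1)," width",np.median(f[:,2]-f[:,1]))
    print("div right",np.polyfit(d[:,0],d[:,1],1),"left",np.polyfit(d[:,0],d[:,2],1),np.median(d[:,2]-d[:,1]))
# carton
for n in("top","side"):
    W=np.load(n+"0.npy")
    m=band(W,.02,.2,(.45,.9),(-.16,.12)); P=W[m]
    for lo in np.arange(.02,.18,.02):
        s=P[(P[:,2]>lo)&(P[:,2]<lo+.02)]
        if len(s)>10:
            print(n,round(lo,2),len(s),np.round(cv2.minAreaRect((s[:,:2]*1000).astype(np.float32)),0) if 0 else [np.round(q,1) for q in cv2.minAreaRect((s[:,:2]*1000).astype(np.float32))[:2]],cv2.minAreaRect((s[:,:2]*1000).astype(np.float32))[2])
E
```

```text
top rail inner [0.0167108  0.77444719] outer [0.01697219 0.7947432 ]  width 0.020346165041439268
div right [-0.01572938  0.19083617] left [-0.01403537  0.20916845] 0.019694673387122566
side rail inner [0.01239831 0.77557149] outer [0.01570158 0.79542659]  width 0.020993608292364074
div right [-0.01312876  0.19106633] left [-0.01538878  0.21591357] 0.023449216256595462
top 0.02 282 [array([646.4, -14.5]), array([276.4, 268.5])] 87.4003677368164
top 0.04 935 [array([653.5, -17.6]), array([279.9, 284.1])] 89.0018539428711
top 0.06 212 [array([618.8, -15.4]), array([146.8, 193.7])] 77.61106872558594
top 0.08 1006 [array([619. , -11.9]), array([141.9, 194.3])] 77.74806213378906
top 0.1 114 [array([620.2, -11.6]), array([147.1, 198.7])] 79.46969604492188
top 0.12 922 [array([620.7, -13.5]), array([155.8, 196.7])] 77.8094253540039
top 0.14 1137 [array([621.1, -12.4]), array([132.9, 194.8])] 77.77727508544922
top 0.16 1027 [array([621.9,  -6.8]), array([ 93.4, 194.5])] 77.1502685546875
side 0.02 832 [array([650.9,  27.8]), array([198.8, 267.8])] 85.93496704101562
side 0.04 1164 [array([654.6, -18.8]), array([279.1, 285.9])] 89.5527572631836
side 0.06 652 [array([594.5,  42.7]), array([247.7, 125.6])] 26.3432559967041
side 0.08 821 [array([620.8,  -8.6]), array([157.9, 198.4])] 78.00865936279297
side 0.1 852 [array([620.8,  -8.8]), array([162.4, 198.8])] 76.83533477783203
side 0.12 1032 [array([621.9,  -9.5]), array([160.8, 197.6])] 77.98270416259766
side 0.14 997 [array([623.7,  -2.6]), array([127.5, 195.6])] 78.22547912597656
side 0.16 1056 [array([624.4,   2.8]), array([ 89.5, 197.8])] 79.2378921508789
```

View pics/crop1.png

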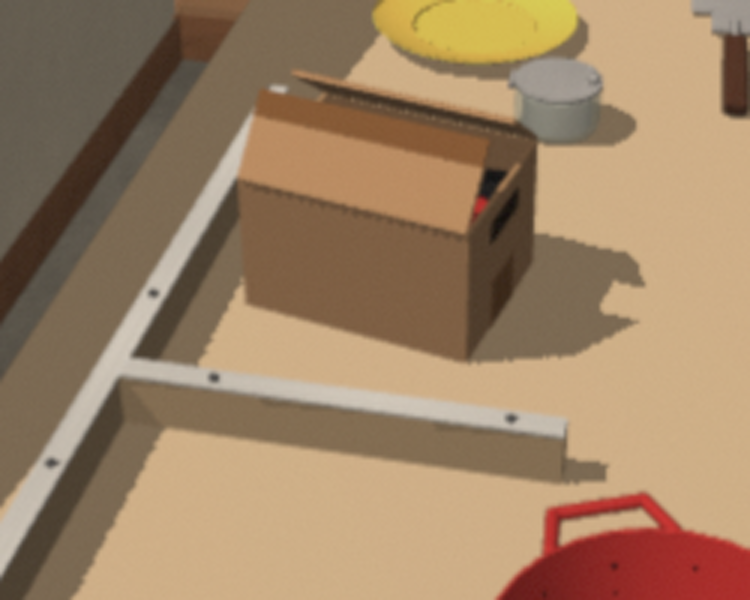

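```bash
cat > st.py <<'E'
from m import *
from scipy.spatial.transform import Rotation as R
def st():
    s=robot.state(); M=R.from_quat(s["eef_rot"]).as_matrix()
    print("t",round(s["clock"],2),"tcp",np.round(s["tcp_pos"],4),"F",np.round(s["wrist_force"],1),"w",round(s["gripper_width"],4),"j",np.round(s["joints"],2))
    print("y axis yaw",round(np.degrees(np.arctan2(M[1,1],M[0,1])),1),"\n",np.round(M,3)); return s,M
E
python3 - <<'E'
from st import *
s,M=st()
for n in("top","side"):
    W=np.load(n+"0.npy")
    L=(W-s["tcp_pos"])@M   # tool coords
    m=(abs(L[...,0]+.07)<.12)&(abs(L[...,1])<.12)&(abs(L[...,2])<.12)&(W[...,2]>.1)
    P=L[m]
    for a in np.arange(-.16,.03,.012):
        q=P[(P[:,0]>a)&(P[:,0]<a+.012)]
        if len(q)>2: print(n,round(a,3),len(q),np.round(q.min(0)[1:],3),np.round(q.max(0)[1:],3))
cl=cv2.imread("pics/side0.png")[70:160,390:480]; cv2.imwrite("pics/g.png",cv2.resize(cl,None,fx=6,fy=6,interpolation=cv2.INTER_CUBIC))
E
```

```text
t 0.1 tcp [ 0.2712 -0.5901  0.2304] F [0.  1.  0.6] w 0.0855 j [ 1.4   0.5  -0.43  1.55  0.22  1.14 -0.21]
y axis yaw -65.3 
 [[-0.001  0.418 -0.909]
 [ 0.002 -0.909 -0.418]
 [-1.    -0.002 -0.   ]]
top -0.16 140 [-0.038 -0.038] [0.016 0.027]
top -0.148 127 [-0.038 -0.038] [0.016 0.027]
top -0.136 69 [-0.039 -0.037] [0.007 0.028]
top -0.124 189 [-0.069 -0.013] [0.068 0.014]
top -0.112 141 [-0.069 -0.02 ] [0.07  0.013]
top -0.1 105 [-0.073 -0.019] [0.073 0.018]
top -0.088 129 [-0.074 -0.018] [0.075 0.018]
top -0.076 123 [-0.074 -0.016] [0.076 0.013]
top -0.064 46 [-0.074 -0.013] [0.072 0.005]
top -0.052 21 [-0.058 -0.011] [ 0.051 -0.006]
top -0.04 29 [-0.056 -0.012] [ 0.055 -0.004]
top -0.028 34 [-0.056 -0.011] [0.051 0.003]
top -0.016 4 [ 0.044 -0.009] [0.045 0.004]
side -0.16 111 [-0.043 -0.044] [0.014 0.03 ]
side -0.148 105 [-0.04  -0.041] [0.013 0.03 ]
side -0.136 68 [-0.041 -0.044] [0.004 0.028]
side -0.124 94 [-0.072 -0.019] [0.066 0.009]
side -0.112 122 [-0.075 -0.025] [0.075 0.01 ]
side -0.1 116 [-0.077 -0.024] [0.074 0.01 ]
side -0.088 111 [-0.081 -0.022] [0.072 0.012]
side -0.076 93 [-0.082 -0.019] [0.074 0.009]
side -0.064 48 [-0.074 -0.017] [0.073 0.011]
side -0.052 65 [-0.059 -0.013] [0.057 0.009]
side -0.04 55 [-0.062 -0.016] [0.052 0.01 ]
side -0.028 49 [-0.062 -0.017] [0.055 0.011]
side -0.016 10 [-0.048 -0.009] [0.048 0.009]
```

View pics/g.png

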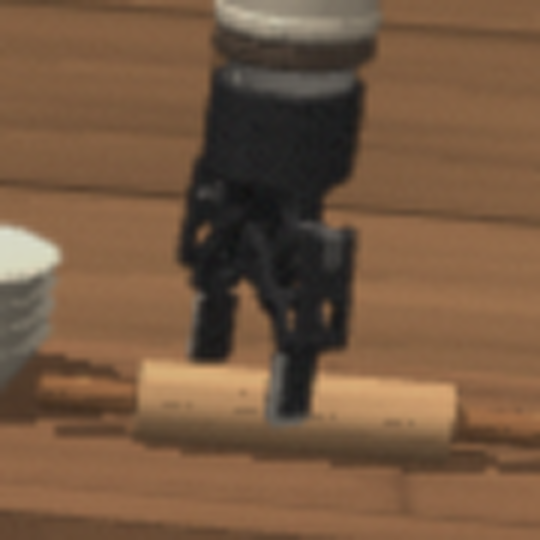

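Opened, the gripper's knuckles reach ±75 mm along tool y but only about ±18 mm along tool z, and they start 64 mm behind the TCP. I'll push with the flat (z) side. First I turn the tool square with the kerb.

```bash
python3 -m handwheel '[[[1,0,0,0,-1],[1,0,0,0,-1],[1,0,0,0,-1],[1,0,0,0,-1],[1,0,0,0,-1],[1,0,0,0,-1],[1,0,0,0,-1],[1,0,0,0,-1.05],[1,0,0,0,0]]]' 40; python3 -c "
from st import *
st()"
```

```text
clock: 1.23
tcp_pos: [0.2712, -0.5903, 0.2307]
eef_rot: [0.505, 0.496, -0.504, 0.495]
wrist_force: [0.0, 0.5, -0.5]
gripper_width: 0.0855
t 1.23 tcp [ 0.2712 -0.5903  0.2307] F [ 0.   0.5 -0.5] w 0.0855 j [ 1.56  0.55 -0.66  1.55  0.36  1.17  0.81]
y axis yaw -1.0 
 [[-0.     1.    -0.017]
 [ 0.001 -0.017 -1.   ]
 [-1.    -0.    -0.001]]
```

```bash
python3 -m handwheel '[[[0,0,4.5,-4.9,0],[0,0,4.5,-4.9,0],[0,0,4.5,-4.9,0],[0,0,4.5,-4.9,0],[0,0,4.5,-4.9,0],[0,0,4.5,-4.9,0],[0,0,4.5,-4.9,0],[0,0,4.5,-4.9,0],[0,0,0,0,0]]]' 40
cat > gr.py <<'E'
from st import *
s,M=st()
for n in("top","side"):
    im=grab(n); W=cloud(im); cv2.imwrite(f"pics/{n}1.png",im["pixels"])
    L=(W-s["tcp_pos"])@M
    m=(abs(L[...,0]+.07)<.12)&(abs(L[...,1])<.12)&(abs(L[...,2])<.08)&(W[...,2]>.19)
    P=L[m]
    for a in np.arange(-.16,.03,.012):
        q=P[(P[:,0]>a)&(P[:,0]<a+.012)]
        if len(q)>2: print(n,round(a,3),len(q),np.round(q.min(0)[1:],3),np.round(q.max(0)[1:],3))
E
python3 gr.py
```

```text
clock: 2.35
tcp_pos: [0.6192, -0.2192, 0.2316]
eef_rot: [0.504, 0.498, -0.5, 0.497]
wrist_force: [-0.5, 0.8, -0.6]
gripper_width: -0.0002
t 2.35 tcp [ 0.6192 -0.2192  0.2316] F [-0.5  0.8 -0.6] w -0.0002 j [ 0.81  0.58 -0.74  1.52  0.41  1.19 -0.01]
y axis yaw -0.5 
 [[ 0.003  1.    -0.008]
 [ 0.004 -0.008 -1.   ]
 [-1.     0.003 -0.004]]
top -0.16 41 [-0.037 -0.035] [ 0.011 -0.002]
top -0.148 46 [-0.037 -0.036] [0.017 0.001]
top -0.136 18 [-0.037 -0.034] [0.01  0.006]
top -0.124 24 [-0.042 -0.009] [-0.032  0.012]
top -0.112 33 [-0.049 -0.009] [-0.032  0.01 ]
top -0.1 89 [-0.06  -0.011] [0.057 0.014]
top -0.088 27 [-0.06 -0.01] [0.06  0.013]
top -0.076 19 [-0.049 -0.015] [-0.015 -0.001]
top -0.064 23 [-0.038 -0.012] [-0.019 -0.001]
top -0.052 6 [-0.028 -0.011] [-0.013 -0.004]
top -0.028 5 [-0.013 -0.009] [-0.002 -0.002]
top -0.016 8 [-0.012 -0.009] [ 0.003 -0.005]
side -0.16 144 [-0.037 -0.038] [0.034 0.002]
side -0.148 133 [-0.037 -0.04 ] [0.034 0.004]
side -0.136 94 [-0.038 -0.04 ] [0.036 0.002]
side -0.124 119 [-0.041 -0.016] [0.039 0.01 ]
side -0.112 175 [-0.049 -0.022] [0.046 0.013]
side -0.1 209 [-0.061 -0.021] [0.061 0.017]
side -0.088 172 [-0.061 -0.019] [0.058 0.011]
side -0.076 126 [-0.051 -0.018] [0.051 0.012]
side -0.064 142 [-0.041 -0.016] [0.041 0.017]
side -0.052 82 [-0.033 -0.014] [0.033 0.016]
side -0.04 51 [-0.015 -0.015] [0.013 0.011]
side -0.028 45 [-0.014 -0.012] [0.013 0.006]
side -0.016 42 [-0.013 -0.013] [0.013 0.005]
side -0.004 4 [-0.006 -0.007] [ 0.003 -0.001]
```

```bash
python3 -m handwheel '[[[1,0,1.6,-2.5,0.05],[1,0,0,-2.5,0],[1,4,0,0,0],[1,4,0,0,0],[1,4,0,0,0],[1,4,0,0,0],[1,1.1,0,0,0],[1,0,0,0,0]]]' 40; python3 -c "
from st import *
st()
im=grab('top'); cv2.imwrite('pics/top2.png',cv2.resize(im['pixels'][100:300,160:460],None,fx=2.5,fy=2.5))"
```

```text
clock: 3.45
tcp_pos: [0.6318, -0.1795, 0.0602]
eef_rot: [-0.506, -0.494, 0.507, -0.493]
wrist_force: [0.5, -0.3, 0.2]
gripper_width: 0.0854
t 3.45 tcp [ 0.6318 -0.1795  0.0602] F [ 0.5 -0.3  0.2] w 0.0854 j [ 0.68  0.77 -0.64  1.64  0.55  0.92 -0.2 ]
y axis yaw -1.5 
 [[-0.001  1.    -0.026]
 [-0.    -0.026 -1.   ]
 [-1.    -0.001  0.   ]]
```

View pics/top2.png

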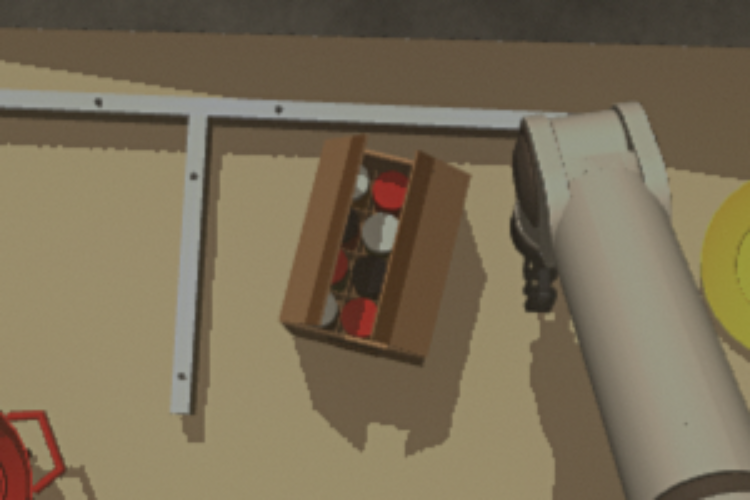

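```bash
python3 -m handwheel '[[[1,0,0,-3,-0.07],[1,0,0,-2,0],[1,0,0,-1,0],[1,0,0,-1,0],[1,0,0,-1,0],[1,0,0,-1,0],[1,0,0,-1,0],[1,0,0,-1,0],[1,0,0,0,0]]]'; python3 -m handwheel '[[[1,0,0,-1,0],[1,0,0,-1,0],[1,0,0,-1,0],[1,0,0,-1,0],[1,0,0,-1,0],[1,0,0,0,0]]]'; python3 -c "
from st import *
st()
im=grab('top'); cv2.imwrite('pics/top3.png',cv2.resize(im['pixels'][100:300,160:460],None,fx=2.5,fy=2.5))
im=grab('side'); cv2.imwrite('pics/side3.png',im['pixels'])"
```

```text
clock: 4.62
tcp_pos: [0.6354, -0.068, 0.061]
eef_rot: [0.504, 0.496, -0.503, 0.497]
wrist_force: [2.4, -1.2, 2.3]
gripper_width: 0.0856
clock: 5.38
tcp_pos: [0.6342, -0.0184, 0.0601]
eef_rot: [-0.503, -0.497, 0.504, -0.497]
wrist_force: [0.6, -1.8, 0.9]
gripper_width: 0.0852
t 5.38 tcp [ 0.6342 -0.0184  0.0601] F [ 0.6 -1.8  0.9] w 0.0852 j [ 0.45  0.74 -0.65  1.7   0.55  0.89 -0.45]
y axis yaw -0.7 
 [[-0.001  1.    -0.013]
 [-0.001 -0.013 -1.   ]
 [-1.    -0.001  0.001]]
```

View pics/top3.png

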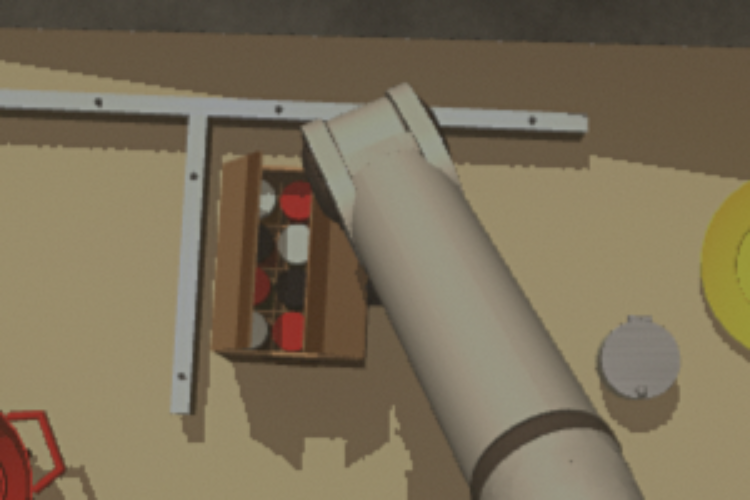

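View pics/side3.png

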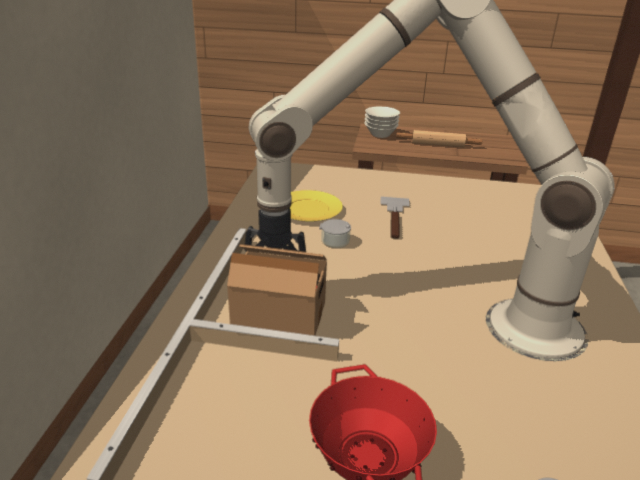

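The carton is now square with the tool and still on its base. About 35 mm remains to the divider.

```bash
python3 -m handwheel '[[[1,0,0,-1,0],[1,0,0,-1,0],[1,0,0,-1,0],[1,0,0,0,0]]]';  python3 -m handwheel '[[[1,0,0,-0.4,0],[1,0,0,0,0]]]'; python3 -m handwheel '[[[1,0,0,-0.3,0],[1,0,0,0,0]]]';  python3 -m handwheel '[[[1,0,0,-0.2,0],[1,0,0,0,0]]]'
```

```text
clock: 5.98
tcp_pos: [0.6348, 0.0123, 0.0601]
eef_rot: [-0.503, -0.497, 0.503, -0.497]
wrist_force: [0.5, -1.0, -0.4]
gripper_width: 0.0852
clock: 6.22
tcp_pos: [0.635, 0.0146, 0.06]
eef_rot: [-0.503, -0.496, 0.504, -0.497]
wrist_force: [-0.9, -4.0, 0.0]
gripper_width: 0.0856
clock: 6.48
tcp_pos: [0.6352, 0.0179, 0.0601]
eef_rot: [-0.503, -0.496, 0.504, -0.497]
wrist_force: [0.1, -4.9, 0.8]
gripper_width: 0.0856
clock: 6.72
tcp_pos: [0.6356, 0.0187, 0.0603]
eef_rot: [-0.503, -0.496, 0.504, -0.497]
wrist_force: [0.5, -7.0, 1.2]
gripper_width: 0.0852
```

```bash
python3 -m handwheel '[[[1,0,0,-0.2,0],[1,0,0,0,0]]]';  python3 -m handwheel '[[[1,0,0,-0.2,0],[1,0,0,0,0]]]';python3 -c "
from st import *
st()
im=grab('top'); cv2.imwrite('pics/top4.png',cv2.resize(im['pixels'][100:300,160:460],None,fx=2.5,fy=2.5))"
```

```text
clock: 6.98
tcp_pos: [0.6359, 0.0192, 0.0605]
eef_rot: [-0.503, -0.495, 0.505, -0.497]
wrist_force: [-0.5, -9.7, 3.8]
gripper_width: 0.0856
clock: 7.22
tcp_pos: [0.6367, 0.0209, 0.0606]
eef_rot: [-0.503, -0.495, 0.504, -0.498]
wrist_force: [1.9, -10.3, 1.7]
gripper_width: 0.0856
t 7.22 tcp [0.6367 0.0209 0.0606] F [  1.9 -10.3   1.7] w 0.0856 j [ 0.38  0.74 -0.65  1.7   0.56  0.89 -0.51]
y axis yaw -0.9 
 [[ 0.002  1.    -0.015]
 [-0.004 -0.015 -1.   ]
 [-1.     0.002  0.004]]
```

View pics/top4.png

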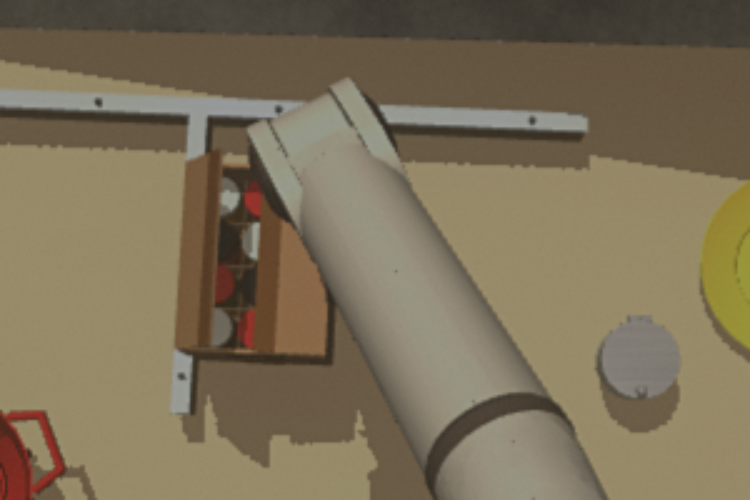

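The carton meets the divider with about 10 N on it. I'll retreat, then push the near end at the slot between the flaps with shut fingers, jaws along x. That way the knuckles pass over the rim between the flaps.

```bash
python3 -m handwheel '[[[1,0,0,2,0],[0,0,0,4,0],[0,-5,0,0,0],[0,-5,0,0,0],[0,-5,0,0,0],[0,0,-5,0,0],[0,0,-5,0,0],[0,0,-5,0,0],[0,0,-2,0,0],[0,0,0,0,0]]]'
cat > car.py <<'E'
from st import *
import sys
tag=sys.argv[1]
s,M=st()
for n in("top","side"):
    im=grab(n); W=cloud(im); np.save(f"{n}{tag}.npy",W)
    c=im["pixels"][100:300,160:460] if n=="top" else im["pixels"][180:380,150:450]
    cv2.imwrite(f"pics/{n}_{tag}.png",cv2.resize(c,None,fx=2.5,fy=2.5,interpolation=cv2.INTER_CUBIC))
    for lo,hi in((.06,.09),(.09,.118),(.118,.135),(.14,.16),(.16,.19)):
        m=band(W,lo,hi,(.48,.80),(-.03,.2))
        P=W[m][:,:2]*1000
        if len(P)>10:
            (c,sz,a)=cv2.minAreaRect(P.astype(np.float32)); print(n,lo,len(P),np.round(c,1),np.round(sz,1),round(a,1),"x",np.round(np.percentile(P[:,0],[.5,99.5]),1),"y",np.round(np.percentile(P[:,1],[.5,99.5]),1))
E
python3 car.py a
```

```text
clock: 8.52
tcp_pos: [0.4632, -0.0328, 0.2103]
eef_rot: [-0.503, -0.497, 0.504, -0.497]
wrist_force: [0.5, 0.3, 0.3]
gripper_width: -0.0004
t 8.53 tcp [ 0.4632 -0.0328  0.2103] F [0.5 0.3 0.3] w -0.0004 j [ 0.78  0.26 -0.87  2.01  0.24  0.98 -0.22]
y axis yaw -0.8 
 [[-0.     1.    -0.013]
 [-0.001 -0.013 -1.   ]
 [-1.    -0.     0.001]]
top 0.06 422 [605.8 106.4] [149.9 196.5] 88.5 x [508.3 702.6] y [ 30.6 177.8]
top 0.09 661 [606.6 105.2] [148.4 198.2] 88.0 x [507.7 702.5] y [ 30.3 174.1]
top 0.118 1746 [607.1 108.6] [154.2 196.9] 89.1 x [509.2 704.5] y [ 31.3 185.5]
top 0.14 412 [606.4 131.6] [ 90.1 193.3] 86.4 x [512.1 703.6] y [ 91.7 175.3]
top 0.16 551 [607.9 148.3] [ 24.1 194.3] 89.4 x [510.9 704.3] y [135.9 158.9]
side 0.06 1090 [573.9 158.9] [244.3 122.2] 35.7 x [509.1 705.8] y [ 43.2 189.5]
side 0.09 1071 [572.5 156.2] [249.3 126.4] 36.4 x [508.8 706. ] y [ 49.  189.6]
side 0.118 1312 [608.1 111. ] [161.5 196.9] 89.1 x [509.7 704.3] y [ 32.4 190. ]
side 0.14 1082 [608.6 167.8] [ 29.1 194.4] 88.0 x [512.4 704.7] y [155.7 180.3]
side 0.16 1240 [608.7 153.6] [ 27.8 194.4] 88.3 x [512.2 704.5] y [140.3 164.6]
```

View pics/top_a.png

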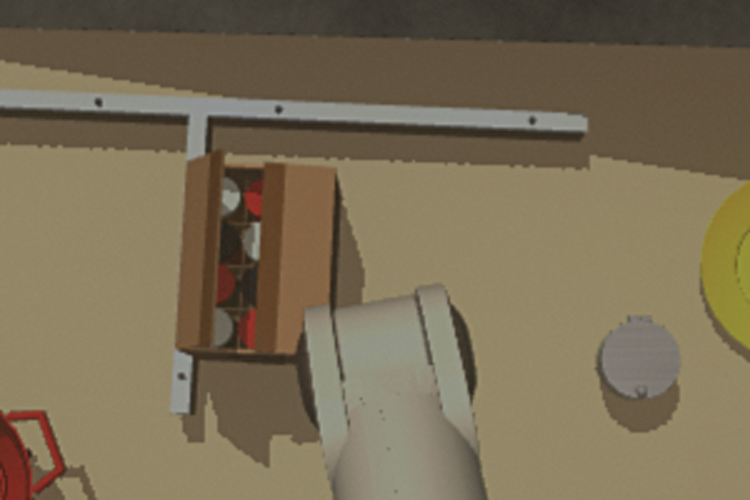

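Side effect: the right flap was pressed nearly shut by the knuckles. It now lies in the 0.118–0.135 m band, with its edge near pixel column 265 of the crop. It isn't damaged, and I'll raise it again after the sliding. Next I push in +x at the near end wall.

```bash
python3 -m handwheel '[[[0,0,0,-5,0],[0,0,0,-5,0],[0,0,0,-5,0],[0,4,0,0,0],[0,4,0,0,0],[0,4,0,0,0],[0,0.5,0,0,0],[0,0,0,0,0]]]' ; python3 -m handwheel '[[[0,0,2,0,0],[0,0,1,0,0],[0,0,1,0,0],[0,0,1,0,0],[0,0,0,0,0]]]'; python3 car.py b | grep -v "^side"
```

```text
clock: 9.62
tcp_pos: [0.4674, 0.1181, 0.0857]
eef_rot: [0.503, 0.497, -0.503, 0.496]
wrist_force: [1.3, -0.5, 0.3]
gripper_width: -0.0002
clock: 10.25
tcp_pos: [0.5166, 0.117, 0.0863]
eef_rot: [0.503, 0.497, -0.503, 0.497]
wrist_force: [-3.3, 0.8, 3.5]
gripper_width: 0.0
t 10.25 tcp [0.5166 0.117  0.0863] F [-3.3  0.8  3.5] w 0.0 j [ 0.32  0.57 -0.75  1.96  0.53  0.82 -0.74]
y axis yaw -0.8 
 [[-0.     1.    -0.013]
 [ 0.    -0.013 -1.   ]
 [-1.    -0.    -0.   ]]
top 0.06 268 [627.1  92.4] [123.9 194. ] 88.7 x [529.1 724.8] y [ 28.9 150.3]
top 0.09 410 [627.6  89.9] [119.8 195.6] 89.0 x [528.9 724.5] y [ 28.6 148.7]
top 0.118 2124 [628.8 107.6] [154.2 196. ] 88.6 x [530.4 726.2] y [ 29.8 181.7]
top 0.14 163 [680.3 163.2] [19.1 93. ] 89.3 x [635.8 726.6] y [153.4 171.9]
top 0.16 283 [674.5 145.7] [ 22.7 103.9] 88.5 x [623. 726.] y [134.1 156.8]
```

View pics/side_b.png

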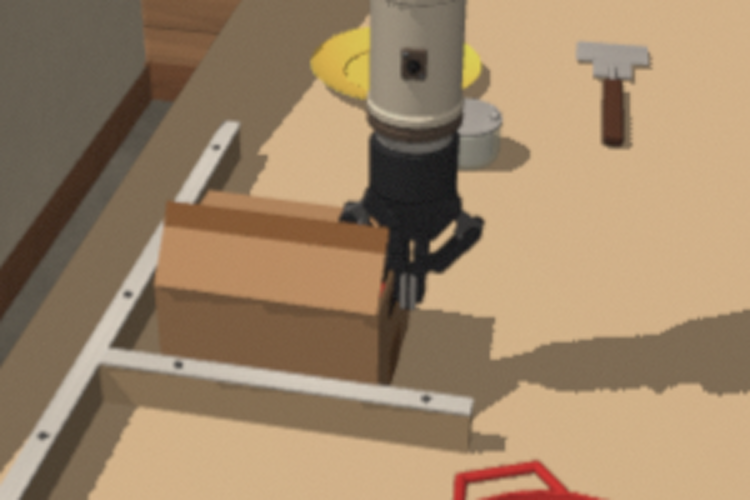

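The shut fingers are at the near end wall between the flaps, and the carton slides upright along the divider. About 50 mm remains.

```bash
python3 -m handwheel '[[[0,0,1,0,0],[0,0,1,0,0],[0,0,1,0,0],[0,0,1,0,0],[0,0,0.5,0,0],[0,0,0,0,0]]]' ; python3 -m handwheel '[[[0,0,0.3,0,0],[0,0,0,0,0]]]';python3 -m handwheel '[[[0,0,0.3,0,0],[0,0,0,0,0]]]';python3 -m handwheel '[[[0,0,0.3,0,0],[0,0,0,0,0]]]'
```

```text
clock: 11.1
tcp_pos: [0.5609, 0.1162, 0.0857]
eef_rot: [-0.503, -0.497, 0.504, -0.496]
wrist_force: [-6.3, 0.4, 4.4]
gripper_width: -0.0001
clock: 11.35
tcp_pos: [0.5631, 0.1162, 0.0857]
eef_rot: [-0.502, -0.497, 0.504, -0.496]
wrist_force: [-8.0, 1.2, 5.7]
gripper_width: -0.0003
clock: 11.6
tcp_pos: [0.5656, 0.1162, 0.0857]
eef_rot: [-0.502, -0.497, 0.504, -0.496]
wrist_force: [-7.5, 0.3, 6.1]
gripper_width: -0.0
clock: 11.85
tcp_pos: [0.5656, 0.1162, 0.0855]
eef_rot: [-0.5, -0.499, 0.506, -0.496]
wrist_force: [-18.2, -1.7, 15.1]
gripper_width: -0.0004
```

```bash
python3 -m handwheel '[[[0,0,-2,0,0],[0,0,-3,0,0],[0,-5,0,0,0],[0,-5,0,0,0],[0,-3,0,0,0],[0,0,-5,0,0],[0,0,-3,5,0],[0,0,0,5,0],[0,0,0,5,0],[0,0,0,0,0]]]' ; python3 car.py c
```

```text
clock: 13.1
tcp_pos: [0.4392, -0.0373, 0.2159]
eef_rot: [-0.505, -0.494, 0.505, -0.496]
wrist_force: [0.4, 0.7, 0.5]
gripper_width: 0.0002
t 13.1 tcp [ 0.4392 -0.0373  0.2159] F [0.4 0.7 0.5] w 0.0002 j [ 0.84  0.19 -0.89  2.06  0.19  0.97 -0.17]
y axis yaw -1.2 
 [[ 0.002  1.    -0.021]
 [-0.003 -0.021 -1.   ]
 [-1.     0.002  0.002]]
top 0.06 493 [675.6 100.6] [146.6 195.1] 87.0 x [577.2 773.9] y [ 25.6 175.1]
top 0.09 729 [676.3 103.4] [150.1 196.6] 87.8 x [577.4 774. ] y [ 25.2 176.5]
top 0.118 2400 [677.9 105.4] [154.  196.8] 87.8 x [578.8 774.8] y [ 27.2 182.7]
top 0.14 358 [679.9 161.8] [ 18.7 193.4] 87.9 x [584.1 775.1] y [151.3 173.4]
top 0.16 541 [679.5 144.2] [ 23.4 194.9] 88.4 x [582.5 775.5] y [131.  156.7]
side 0.06 1106 [646.6 157.3] [244.7 121.9] 34.1 x [578.4 778.7] y [ 43.2 188. ]
side 0.09 1114 [646.4 156.3] [244.8 120.7] 34.5 x [578.5 778.7] y [ 43.2 188. ]
side 0.118 1347 [678.6 108.5] [159.2 197.1] 87.9 x [579.4 776.9] y [ 29.9 188.5]
side 0.14 1059 [681.8 165.6] [ 26.8 196.6] 87.2 x [584.4 777.9] y [152.2 178.4]
side 0.16 1197 [680.4 150.8] [ 28.8 194.5] 88.8 x [584.1 776.9] y [136.6 162.7]
```

View pics/top_c.png

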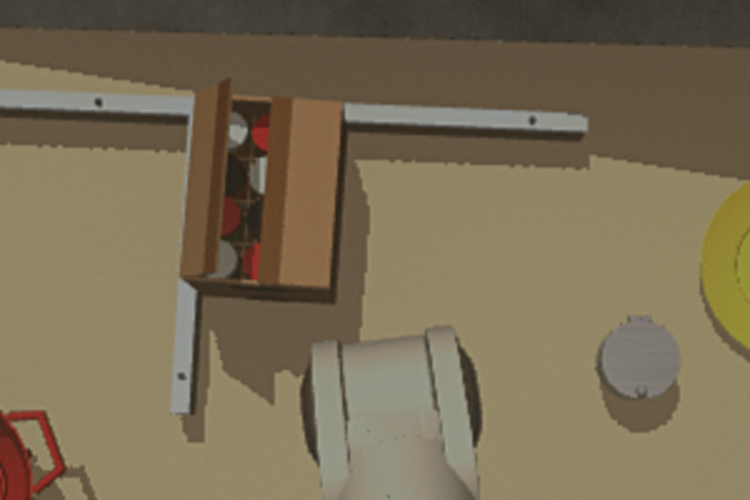

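View pics/side_c.png

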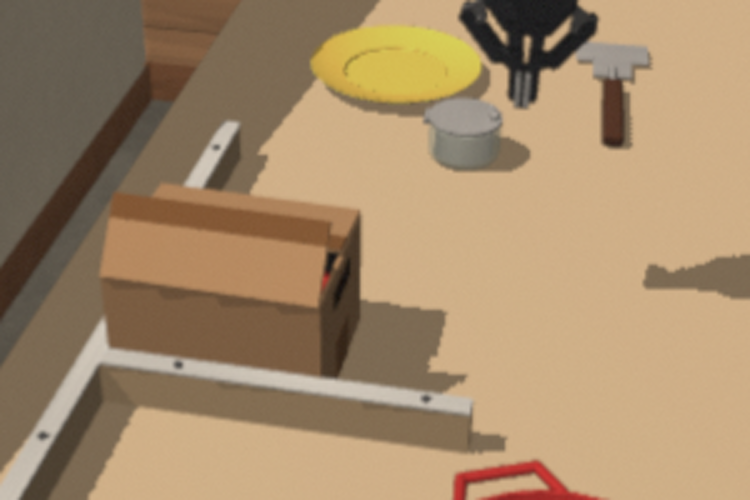

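```bash
cat > yaw.py <<'E'
from st import *
import sys
W=np.load(f"top{sys.argv[1]}.npy")
m=band(W,.112,.15,(.55,.80),(.0,.13)); P=W[m]
a=[]
for x in np.arange(.60,.76,.008):
    s=P[abs(P[:,0]-x)<.004]
    if len(s): a.append((x,s[:,1].min()))
a=np.array(a); k=np.polyfit(a[:,0],a[:,1],1); print("right edge slope deg",np.degrees(np.arctan(k[0])),"y at .68",np.polyval(k,.68))
b=[]
for y in np.arange(.04,.125,.006):
    s=P[abs(P[:,1]-y)<.003]
    if len(s): b.append((y,s[:,0].min(),s[:,0].max()))
b=np.array(b)
for i in(1,2):
    k=np.polyfit(b[:,0],b[:,i],1); print("near/far slope deg",-np.degrees(np.arctan(k[0])),"x at .1",np.polyval(k,.1))
# right flap angle
m=band(W,.112,.16,(.60,.76),(.03,.125)); P=W[m]
for y in np.arange(.03,.13,.008):
    s=P[abs(P[:,1]-y)<.004]
    if len(s)>5: print(round(y,3),len(s),np.round(np.median(s[:,2]),4))
# left flap ridge
m=band(W,.13,.2,(.58,.78),(.12,.2)); P=W[m]
a=[(x,P[abs(P[:,0]-x)<.004][:,1].min()) for x in np.arange(.6,.76,.01)]
k=np.polyfit(*np.array(a).T,1);print("left flap edge slope",np.degrees(np.arctan(k[0])),np.polyval(k,.68))
E
python3 yaw.py c; python3 yaw.py a | head -3
python3 - <<'E'
from m import *
f,d=kerb(np.load("top0.npy")); f=f[abs(f[:,0]-.18)>.04]
print(np.degrees(np.arctan(np.polyfit(f[:,0],f[:,1],1)[0])),np.degrees(np.arctan(np.polyfit(d[:,0],d[:,1],1)[0])))
E
```

```text
right edge slope deg -2.1920185830894026 y at .68 0.028821563145692335
near/far slope deg -2.296420805358133 x at .1 0.5796346119420841
near/far slope deg -2.526583490878623 x at .1 0.7746999923980684
0.03 98 0.1268
0.038 190 0.1271
0.046 192 0.1269
0.054 187 0.1276
0.062 191 0.128
0.07 192 0.1287
0.078 193 0.129
0.086 201 0.1297
0.094 191 0.1303
0.102 78 0.1298
left flap edge slope -2.167367064353388 0.13401266783140148
right edge slope deg -0.33703094641950165 y at .68 0.031357778764843115
near/far slope deg -56.424026941881756 x at .1 0.6096659700993965
near/far slope deg -1.6981243486133861 x at .1 0.7037338658608505
0.9573693849610725 -0.9011526531359443Traceback (most recent call last):
  File "yaw.py", line 24, in <module>
    a=[(x,P[abs(P[:,0]-x)<.004][:,1].min()) for x in np.arange(.6,.76,.01)]
          ~~~~~~~~~~~~~~~~~~~~~~~~~~~~~~^^
    return umr_minimum(a, axis, None, out, keepdims, initial, where)
ValueError: zero-size array to reduction operation minimum which has no identity
```

Carton yaw is -2.2° against the kerb's -0.93°, so it touches at two corners but isn't flush. I'll push the right side again, farther along, with both open fingers kept square.

```bash
python3 -m handwheel '[[[1,0,5,0,-0.04],[1,0,5,0,0],[1,0,5,0,0],[1,0,5,0,0],[1,0,5,0,0],[1,0,2,0,0],[1,5,0,0,0],[1,5,0,0,0],[1,5,0,0,0],[1,0,0,0,0]]]' ; python3 -c "
from st import *
st()"
```

```text
clock: 14.45
tcp_pos: [0.7051, -0.0329, 0.0606]
eef_rot: [-0.499, -0.501, 0.503, -0.496]
wrist_force: [0.8, -0.1, 0.2]
gripper_width: 0.0853
t 14.45 tcp [ 0.7051 -0.0329  0.0606] F [ 0.8 -0.1  0.2] w 0.0853 j [ 0.43  0.86 -0.67  1.49  0.59  1.01 -0.39]
y axis yaw -0.3 
 [[-0.009  1.    -0.005]
 [ 0.001 -0.005 -1.   ]
 [-1.    -0.009 -0.001]]
```

```bash
python3 -m handwheel '[[[1,-0.5,0,-1.5,0],[1,0,0,-1.5,0],[1,0,0,-1,0],[1,0,0,-0.5,0],[1,0,0,0,0]]]' ; python3 -m handwheel '[[[1,0,0,-0.4,0],[1,0,0,0,0]]]';python3 -m handwheel '[[[1,0,0,-0.3,0],[1,0,0,0,0]]]';python3 -m handwheel '[[[1,0,0,-0.3,0],[1,0,0,0,0]]]'; python3 -c "
from st import *
st()"
```

```text
clock: 15.08
tcp_pos: [0.7091, 0.0107, 0.0707]
eef_rot: [0.502, 0.498, -0.502, 0.498]
wrist_force: [-0.2, 0.6, 0.3]
gripper_width: 0.0852
clock: 15.32
tcp_pos: [0.7089, 0.0142, 0.0702]
eef_rot: [-0.502, -0.498, 0.502, -0.498]
wrist_force: [-0.6, 0.5, 0.4]
gripper_width: 0.0853
clock: 15.58
tcp_pos: [0.7092, 0.0161, 0.0702]
eef_rot: [-0.502, -0.498, 0.502, -0.498]
wrist_force: [0.0, -2.3, -0.5]
gripper_width: 0.0852
clock: 15.82
tcp_pos: [0.7088, 0.0194, 0.0703]
eef_rot: [-0.502, -0.498, 0.502, -0.498]
wrist_force: [-1.0, -5.2, 0.0]
gripper_width: 0.0856
t 15.82 tcp [0.7088 0.0194 0.0703] F [-1.  -5.2  0. ] w 0.0856 j [ 0.36  0.85 -0.68  1.49  0.58  1.02 -0.47]
y axis yaw -0.5 
 [[-0.001  1.    -0.008]
 [-0.001 -0.008 -1.   ]
 [-1.    -0.001  0.001]]
```

```bash
python3 -m handwheel '[[[1,0,0,-0.3,0],[1,0,0,0,0]]]' ; python3 -m handwheel '[[[1,0,0,-0.3,0],[1,0,0,0,0]]]';python3 -m handwheel '[[[1,0,0,-0.2,0],[1,0,0,0,0]]]'; python3 car.py d | grep top; python3 yaw.py d
```

```text
clock: 16.08
tcp_pos: [0.7089, 0.0197, 0.0701]
eef_rot: [-0.501, -0.497, 0.504, -0.498]
wrist_force: [-0.7, -8.8, 1.2]
gripper_width: 0.0854
clock: 16.32
tcp_pos: [0.7089, 0.0198, 0.0702]
eef_rot: [-0.501, -0.496, 0.505, -0.499]
wrist_force: [-2.4, -13.2, 3.4]
gripper_width: 0.0856
clock: 16.58
tcp_pos: [0.7089, 0.0198, 0.0702]
eef_rot: [-0.5, -0.495, 0.506, -0.499]
wrist_force: [-3.1, -16.2, 4.6]
gripper_width: 0.0856
top 0.06 458 [675.4 103.5] [147.9 194.7] 88.0 x [578.6 773.3] y [ 31.8 177.3]
top 0.09 700 [675.8 104.9] [150.3 195.1] 88.4 x [578.2 773.2] y [ 31.9 173. ]
top 0.118 1839 [677.9 107.8] [153.5 197.2] 89.1 x [579.3 774.8] y [ 32.6 184.1]
top 0.14 385 [692.4 125.6] [182.4 165.1] 20.6 x [581.8 774. ] y [ 18.8 174.1]
top 0.16 550 [689.1 125.1] [179.1 148.1] 25.5 x [581.6 774.3] y [ 22.5 157.7]
right edge slope deg 22.037009063515292 y at .68 0.047959220838212385
near/far slope deg -0.7754127635973233 x at .1 0.579733962519091
near/far slope deg -48.59529160712816 x at .1 0.7609515063441322
0.03 19 0.1259
0.038 94 0.1266
0.046 112 0.127
0.054 125 0.1267
0.062 141 0.1263
0.07 154 0.1269
0.078 171 0.1267
0.086 181 0.1276
0.094 189 0.1272
0.102 148 0.1268
left flap edge slope -0.7660055630251379 0.13698478617115661
```

View pics/side_d.png

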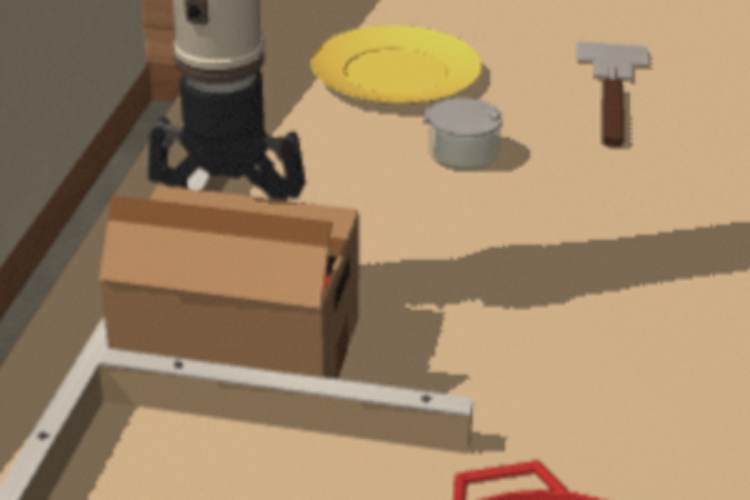

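Flush with the divider now: a hard stop at 16 N, and the yaw matches the kerb. Next is the +x push again, nearer the carton's mid-width.

```bash
python3 -m handwheel '[[[1,0,0,1,0],[1,0,0,4,0],[0,-5,0,0,0],[0,-5,0,0,0],[0,-4,0,0,0],[0,0,-6,0,0],[0,0,-6,0,0],[0,0,-6,0,0],[0,0,0,0,0]]]' ; python3 -c "
from st import *
st()"
```

```text
clock: 17.8
tcp_pos: [0.5225, -0.019, 0.2089]
eef_rot: [-0.499, -0.5, 0.503, -0.498]
wrist_force: [1.5, 0.2, 0.5]
gripper_width: -0.0003
t 17.8 tcp [ 0.5225 -0.019   0.2089] F [1.5 0.2 0.5] w -0.0003 j [ 0.69  0.39 -0.87  1.88  0.35  1.04 -0.33]
y axis yaw -0.2 
 [[-0.006  1.    -0.004]
 [-0.002 -0.004 -1.   ]
 [-1.    -0.006  0.002]]
```

```bash
python3 -m handwheel '[[[0,0,0,-4,0],[0,0,0,-4,0],[0,0,0,-3,0],[0,4,0,0,0],[0,4,0,0,0],[0,4,0,0,0],[0,0,1,0,0],[0,0,1,0,0],[0,0,1,0,0],[0,0,0,0,0]]]' ; python3 -m handwheel '[[[0,0,1,0,0],[0,0,0.5,0,0],[0,0,0,0,0]]]' ;python3 -m handwheel '[[[0,0,0.3,0,0],[0,0,0,0,0]]]' ;  python3 -c "
from st import *
st()"
```

```text
clock: 19.05
tcp_pos: [0.5618, 0.0895, 0.0918]
eef_rot: [0.503, 0.497, -0.501, 0.498]
wrist_force: [-0.8, -0.0, -0.0]
gripper_width: -0.0002
clock: 19.42
tcp_pos: [0.5667, 0.0893, 0.0899]
eef_rot: [-0.497, -0.501, 0.506, -0.496]
wrist_force: [-23.2, -1.3, 18.6]
gripper_width: -0.0001
clock: 19.68
tcp_pos: [0.5666, 0.0892, 0.0898]
eef_rot: [-0.495, -0.502, 0.508, -0.495]
wrist_force: [-32.2, -3.1, 26.8]
gripper_width: -0.0005
t 19.68 tcp [0.5666 0.0892 0.0898] F [-32.2  -3.1  26.8] w -0.0005 j [ 0.36  0.65 -0.75  1.83  0.55  0.91 -0.65]
y axis yaw -0.3 
 [[-0.02   1.    -0.005]
 [-0.006 -0.005 -1.   ]
 [-1.    -0.02   0.006]]
```

```bash
python3 -m handwheel '[[[0,0,-1,0,0],[0,0,-3,0,0],[0,-4,0,0,0],[0,-4,0,0,0],[0,-4,0,0,0],[0,0,-5,0,0],[0,0,-2,0,0],[0,0,0,0,0]]]' ; python3 car.py e ; python3 yaw.py e
```

```text
clock: 20.68
tcp_pos: [0.4669, 0.0897, 0.2108]
eef_rot: [-0.502, -0.497, 0.502, -0.499]
wrist_force: [0.3, -0.3, -0.1]
gripper_width: 0.0003
t 20.68 tcp [0.4669 0.0897 0.2108] F [ 0.3 -0.3 -0.1] w 0.0003 j [ 0.57  0.3  -0.94  1.99  0.29  0.99 -0.52]
y axis yaw -0.4 
 [[ 0.001  1.    -0.007]
 [-0.002 -0.007 -1.   ]
 [-1.     0.001  0.002]]
top 0.06 452 [677.2  92.1] [123.5 195.1] 89.0 x [580.  775.1] y [ 29.5 151.4]
top 0.09 675 [677.5 103.5] [148.3 195.7] 88.2 x [579.8 775.1] y [ 29.6 150.5]
top 0.118 2374 [679.3 107.7] [154.  196.4] 89.1 x [581.4 776.4] y [ 30.7 183.8]
top 0.14 348 [681.1 164.9] [ 20.5 191.7] 88.7 x [586.9 775.7] y [154.6 173.5]
top 0.16 519 [683.3 145.9] [ 23.6 186.4] 89.9 x [591.3 775.7] y [134.6 157.5]
side 0.06 1123 [646.  157.8] [246.7 122.4] 36.0 x [581.2 778.4] y [ 40.1 188.3]
side 0.09 1103 [645.2 157.8] [246.6 124. ] 36.3 x [580.9 778.9] y [ 40.1 188.8]
side 0.118 1326 [679.6 110.3] [160.  195.7] 88.9 x [582.2 777. ] y [ 32.6 189.3]
side 0.14 1073 [681.5 167.1] [ 29.1 195. ] 88.8 x [585.  777.4] y [154.9 179.7]
side 0.16 1197 [681.  151.6] [ 26.9 194.9] 88.8 x [584.2 777.1] y [139.7 163.7]
right edge slope deg -0.6316621989506386 y at .68 0.03123704433991145
near/far slope deg -1.1563204190066052 x at .1 0.5814244751408191
near/far slope deg -2.0695950254630153 x at .1 0.7766137797194053
0.03 97 0.1255
0.038 192 0.1267
0.046 189 0.1264
0.054 190 0.1261
0.062 185 0.1263
0.07 190 0.1268
0.078 189 0.1264
0.086 195 0.1265
0.094 187 0.1263
0.102 140 0.1267
left flap edge slope -0.6882699228287064 0.13656482611184298
```

View pics/top_e.png

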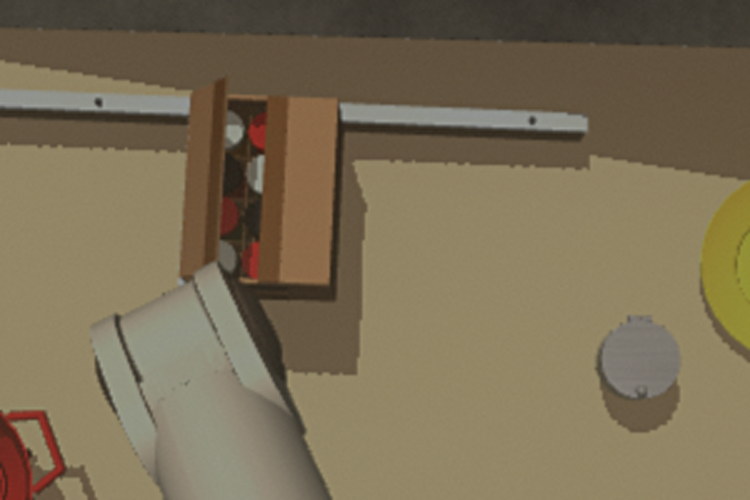

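The carton is tight in the corner: yaw is about -0.7° to -1.1° against -0.93° for the kerb, and pushes in both directions met hard stops. Now the left flap. The fingers go down the slot at mid-length and sweep left.

```bash
python3 -m handwheel '[[[0,0,5,-1,0.06],[0,0,5,-1,0],[0,0,5,-0.8,0],[0,0,5,0,0],[0,0,1.3,0,0],[0,0,0,0,0]]]' ; python3 -c "
from st import *
st()"
```

```text
clock: 21.52
tcp_pos: [0.6813, 0.1152, 0.2091]
eef_rot: [-0.504, -0.496, 0.504, -0.495]
wrist_force: [0.5, 0.3, 0.5]
gripper_width: 0.0
t 21.52 tcp [0.6813 0.1152 0.2091] F [0.5 0.3 0.5] w 0.0 j [ 0.3   0.69 -0.79  1.45  0.5   1.22 -0.57]
y axis yaw -1.0 
 [[-0.002  1.    -0.017]
 [ 0.001 -0.017 -1.   ]
 [-1.    -0.002 -0.001]]
```

```bash
python3 -m handwheel '[[[0,2,0,-0.3,0],[0,3,0,0,0],[0,2.7,0,0,0],[0,0,0,0,0]]]' ; python3 -m handwheel '[[[0,0,0,-1,0],[0,0,0,-1,0],[0,0,0,-1,0],[0,0,0,-1,0],[0,0,0,-1,0],[0,0,0,-1,0],[0,0,0,0,0]]]'; python3 car.py f >/dev/null; python3 -c "
from st import *
st()"
```

```text
clock: 22.02
tcp_pos: [0.6777, 0.1173, 0.1301]
eef_rot: [-0.502, -0.497, 0.506, -0.495]
wrist_force: [-0.1, -0.6, 0.5]
gripper_width: 0.0002
clock: 22.9
tcp_pos: [0.6816, 0.1792, 0.133]
eef_rot: [-0.504, -0.497, 0.504, -0.496]
wrist_force: [-0.4, 0.2, 0.0]
gripper_width: 0.0001
t 23.0 tcp [0.6816 0.1785 0.133 ] F [-0.1 -0.2 -0.2] w -0.0 j [ 0.18  0.78 -0.75  1.47  0.56  1.12 -0.69]
y axis yaw -0.9 
 [[-0.001  1.    -0.016]
 [ 0.001 -0.016 -1.   ]
 [-1.    -0.001 -0.001]]
```

View pics/side_f.png

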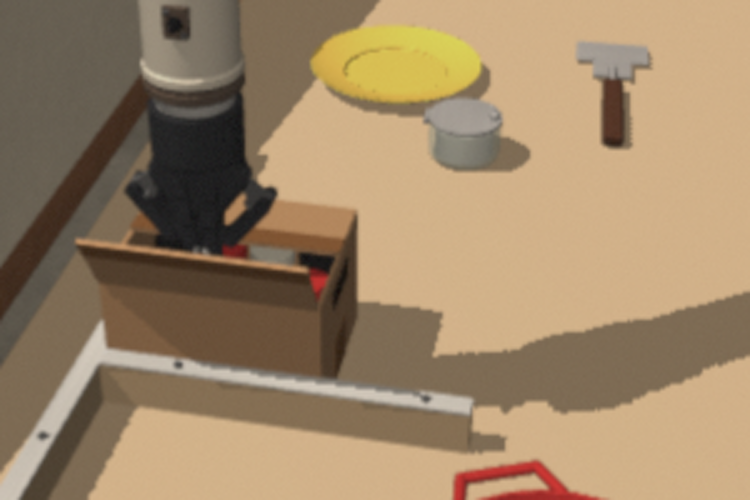

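The left flap is past upright. Continuing outward.

```bash
python3 -m handwheel '[[[0,0,0,-1,0],[0,0.2,0,-1,0],[0,0.2,0,-1,0],[0,0,0,-1,0],[0,0,0,-0.5,0],[0,0,0,0,0]]]' ; python3 car.py g >/dev/null
```

```text
clock: 23.75
tcp_pos: [0.6824, 0.2243, 0.1293]
eef_rot: [0.504, 0.497, -0.503, 0.496]
wrist_force: [0.9, -0.7, -0.4]
gripper_width: -0.0002
```

View pics/side_g.png

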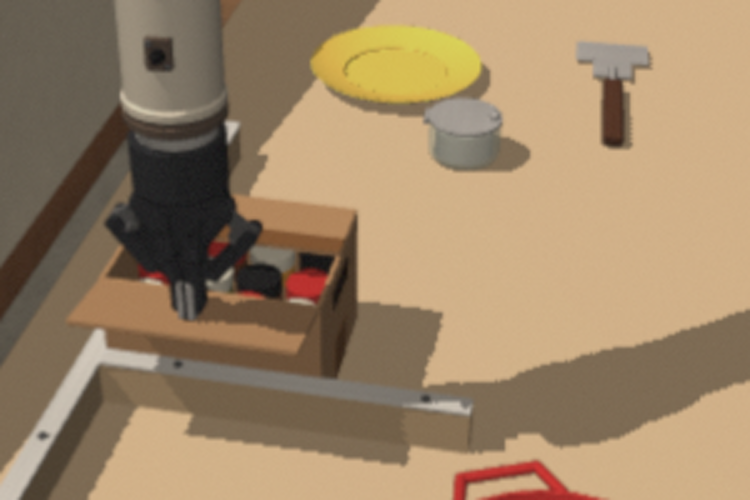

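The left flap lies out nearly level. Now for the right flap, which is shut: I come down beside its free edge at y≈0.104, press lightly on the edge and lift it by friction.

```bash
python3 -m handwheel '[[[0,-3,0,0,0],[0,-2,0,2,0],[0,0,0,4,0],[0,0,0,3.5,0],[0,3,0,0,0],[0,3,0,0,0],[0,0,0,0,0]]]' ; python3 car.py h >/dev/null;python3 -c "
from st import *
s,M=st()
W=np.load('toph.npy')
m=band(W,.12,.135,(.62,.66),(.03,.13));print('edge y',np.percentile(W[m][:,1],[1,95,99]),len(W[m]))
m=band(W,.12,.135,(.71,.75),(.03,.13));print('edge y',np.percentile(W[m][:,1],[1,95,99]),len(W[m]))"
```

```text
clock: 24.72
tcp_pos: [0.6796, 0.1248, 0.117]
eef_rot: [-0.503, -0.496, 0.506, -0.495]
wrist_force: [-0.3, -0.6, 0.9]
gripper_width: -0.0001
t 24.82 tcp [0.6816 0.127  0.1203] F [ 0.7 -0.3  0.8] w -0.0 j [ 0.25  0.78 -0.74  1.51  0.57  1.08 -0.64]
y axis yaw -1.0 
 [[ 0.001  1.    -0.017]
 [-0.    -0.017 -1.   ]
 [-1.     0.001  0.   ]]Traceback (most recent call last):
  File "<string>", line 5, in <module>
    m=band(W,.12,.135,(.62,.66),(.03,.13));print('edge y',np.percentile(W[m][:,1],[1,95,99]),len(W[m]))
                                                          ~~~~~~~~~~~~~^^^^^^^^^^^^^^^^^^^^^
    return _quantile_unchecked(
        a, q, axis, out, overwrite_input, method, keepdims, weights)
    return _ureduce(a,
                    func=_quantile_ureduce_func,
    ...<5 lines>...
                    overwrite_input=overwrite_input,
                    method=method)
    r = func(a, **kwargs)
    result = _quantile(arr,
                       quantiles=q,
    ...<2 lines>...
                       out=out,
                       weights=wgt)
    slices_having_nans = np.isnan(arr[-1, ...])
                                  ~~~^^^^^^^^^
IndexError: index -1 is out of bounds for axis 0 with size 0
```

View pics/side_h.png

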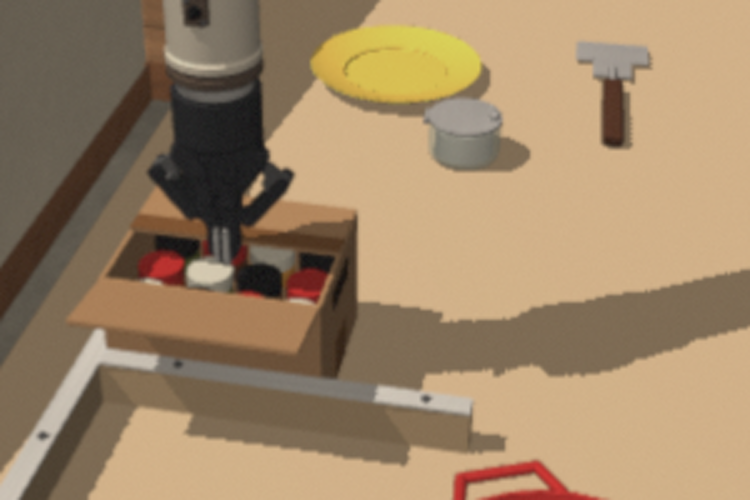

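```bash
python3 -m handwheel '[[[0,0.6,0,0,0],[0,0.6,0,0,0],[0,0,0,0.5,0],[0,0,0,0.3,0],[0,0,0,0,0]]]' ;python3 -m handwheel '[[[0,0,0,0.2,0],[0,0,0,0,0]]]' ; python3 -m handwheel '[[[0,0,0,0.2,0],[0,0,0,0,0]]]'
```

```text
clock: 25.45
tcp_pos: [0.6813, 0.1193, 0.1075]
eef_rot: [-0.504, -0.496, 0.504, -0.496]
wrist_force: [1.0, -0.1, 0.1]
gripper_width: 0.0006
clock: 25.7
tcp_pos: [0.6811, 0.1179, 0.1074]
eef_rot: [0.504, 0.496, -0.504, 0.496]
wrist_force: [0.5, -0.2, 0.4]
gripper_width: 0.0
clock: 25.95
tcp_pos: [0.6809, 0.1173, 0.1075]
eef_rot: [0.504, 0.497, -0.503, 0.496]
wrist_force: [-0.5, 3.0, -0.8]
gripper_width: 0.0002
```

```bash
python3 -m handwheel '[[[0,-0.4,0,0.02,0],[0,-0.4,0,0.04,0],[0,-0.4,0,0.06,0],[0,0,0,0,0]]]' ; python3 car.py i >/dev/null
```

```text
clock: 26.45
tcp_pos: [0.681, 0.1156, 0.12]
eef_rot: [0.504, 0.496, -0.504, 0.496]
wrist_force: [-0.5, 5.5, 1.6]
gripper_width: -0.0004
```

View pics/side_i.png

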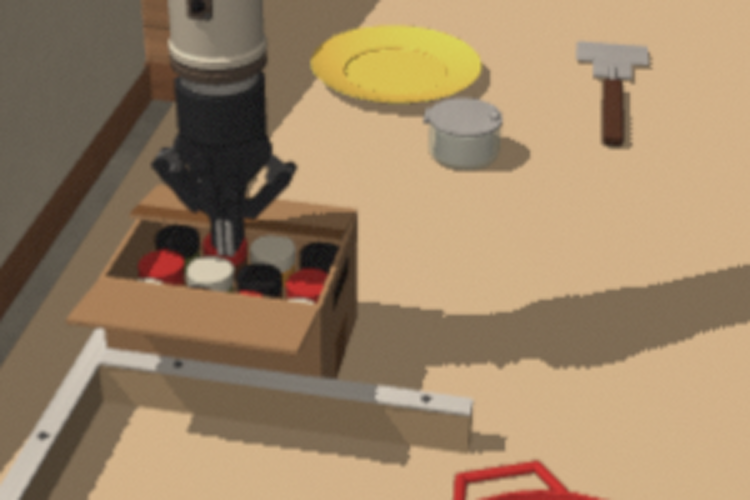

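The flap's free edge is rising with the fingers. The side force of 5.5 N is more than I want, so I'll keep lifting with less press.

```bash
python3 -m handwheel '[[[0,-0.4,0,0,0],[0,-0.4,0,0.06,0],[0,0,0,0,0]]]' ;  python3 -m handwheel '[[[0,-0.4,0,0.1,0],[0,-0.4,0,0.13,0],[0,0,0,0,0]]]' ; python3 car.py j >/dev/null
```

```text
clock: 26.92
tcp_pos: [0.681, 0.114, 0.1278]
eef_rot: [-0.504, -0.496, 0.504, -0.496]
wrist_force: [-0.3, 4.0, 1.6]
gripper_width: 0.0001
clock: 27.3
tcp_pos: [0.6809, 0.1112, 0.1357]
eef_rot: [-0.504, -0.496, 0.504, -0.496]
wrist_force: [-0.8, 2.6, 2.2]
gripper_width: -0.0003
```

View pics/side_j.png

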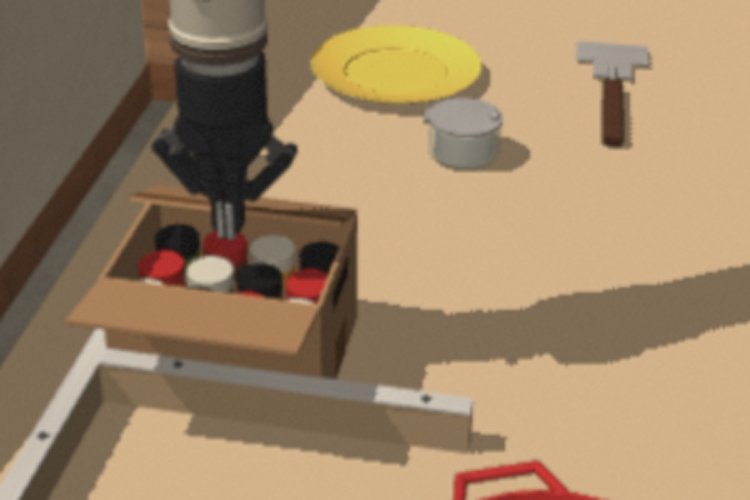

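```bash
python3 -m handwheel '[[[0,-0.4,0,0.17,0],[0,-0.4,0,0.2,0],[0,0,0,0,0]]]' ;  python3 -m handwheel '[[[0,-0.4,0,0.24,0],[0,-0.4,0,0.28,0],[0,0,0,0,0]]]' ;  python3 -m handwheel '[[[0,-0.4,0,0.32,0],[0,-0.3,0,0.35,0],[0,0,0,0,0]]]' ; python3 car.py k >/dev/null
```

```text
clock: 27.78
tcp_pos: [0.6811, 0.1072, 0.1436]
eef_rot: [-0.504, -0.495, 0.504, -0.496]
wrist_force: [-0.8, 0.7, -0.7]
gripper_width: 0.0003
clock: 28.15
tcp_pos: [0.6811, 0.1022, 0.1517]
eef_rot: [-0.504, -0.495, 0.504, -0.496]
wrist_force: [-0.1, 0.3, 0.1]
gripper_width: 0.0
clock: 28.52
tcp_pos: [0.6809, 0.096, 0.1588]
eef_rot: [0.504, 0.496, -0.504, 0.496]
wrist_force: [-0.4, 1.2, -0.2]
gripper_width: 0.0001
```

View pics/side_k.png

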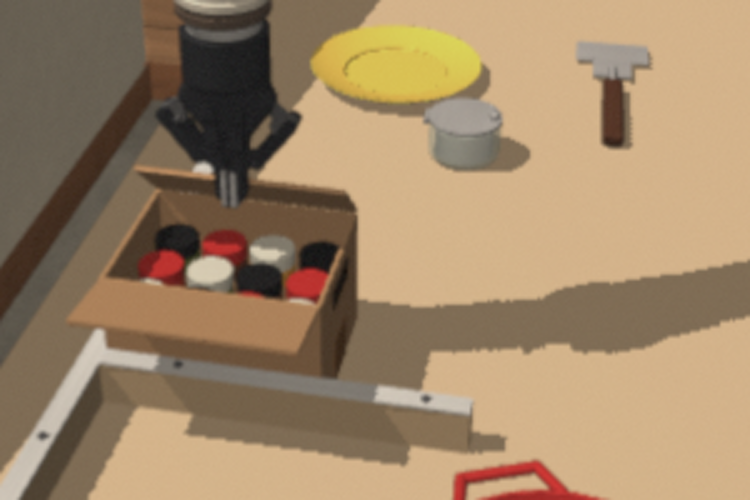

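The flap is ajar again at about 0.75 rad. I back off, go under it, and sweep right.

```bash
python3 -m handwheel '[[[0,0,0,-1.5,0],[0,1.4,0,0,0],[0,1.4,0,0,0],[0,0,0,0,0]]]' ;  python3 -m handwheel '[[[0,0,0,1,0],[0,0,0,1,0],[0,0,0,1,0],[0,0,0,1,0],[0,0,0,1,0],[0,0,0,1,0],[0,0,0,0,0]]]';python3 -m handwheel '[[[0,0,0,1,0],[0,0,0,1,0],[0,0,0,1,0],[0,0,0,0,0]]]'; python3 car.py l >/dev/null
```

```text
clock: 29.12
tcp_pos: [0.6795, 0.1104, 0.1277]
eef_rot: [-0.503, -0.497, 0.505, -0.495]
wrist_force: [-0.7, -0.2, -0.2]
gripper_width: -0.0001
clock: 30.0
tcp_pos: [0.6806, 0.0495, 0.1311]
eef_rot: [0.505, 0.495, -0.504, 0.496]
wrist_force: [0.1, -0.0, 1.1]
gripper_width: -0.0001
clock: 30.5
tcp_pos: [0.6796, 0.0187, 0.1301]
eef_rot: [-0.504, -0.495, 0.505, -0.496]
wrist_force: [0.7, 0.3, -0.3]
gripper_width: -0.0002
```

View pics/side_l.png

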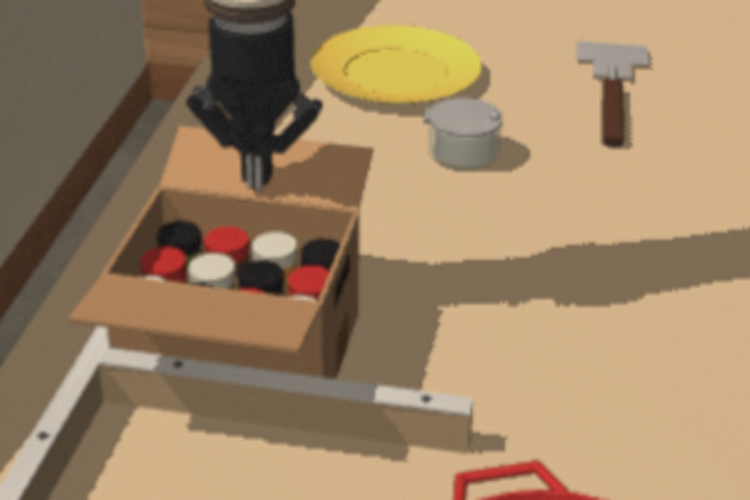

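```bash
python3 -m handwheel '[[[0,0,0,1,0],[0,0,0,1,0],[0,0,0,0.6,0],[0,0,0,0,0]]]'; python3 -m handwheel '[[[0,-4,0,0,0],[0,-5,0,0,0],[0,0,-5,0,0],[0,0,-5,0,0],[0,0,-5,2,0],[0,0,-5,4,0],[0,0,0,5,0],[0,0,0,0,0]]]'; python3 car.py m; python3 yaw.py m | head -3
```

```text
clock: 31.1
tcp_pos: [0.679, -0.0062, 0.1302]
eef_rot: [-0.504, -0.495, 0.505, -0.496]
wrist_force: [0.7, 0.2, -0.2]
gripper_width: -0.0002
clock: 32.1
tcp_pos: [0.4775, -0.1154, 0.2202]
eef_rot: [-0.505, -0.494, 0.507, -0.495]
wrist_force: [0.1, -0.1, 0.1]
gripper_width: -0.0003
t 32.1 tcp [ 0.4775 -0.1154  0.2202] F [ 0.1 -0.1  0.1] w -0.0003 j [ 0.96  0.32 -0.91  1.94  0.29  1.02 -0.11]
y axis yaw -1.3 
 [[-0.     1.    -0.023]
 [-0.003 -0.023 -1.   ]
 [-1.    -0.     0.003]]
top 0.06 1303 [677.4 100.4] [149.2 195.5] 88.9 x [580.  775.3] y [ 32.4 173.1]
top 0.09 2235 [678.9 104. ] [159.2 198.7] 88.3 x [580.  775.1] y [ 30.3 174.2]
top 0.118 2728 [679.2  84.9] [230.3 199. ] 89.8 x [580.5 777.4] y [-29.4 199.4]
side 0.06 1047 [678.9 105.5] [159.7 197.7] 87.9 x [581.1 776.1] y [ 28.2 182.3]
side 0.09 2321 [678.6 102.4] [157.7 196.3] 88.7 x [580.9 776.2] y [ 27.2 181. ]
side 0.118 2284 [680.3  85. ] [230.1 198.2] 90.0 x [581.8 778.4] y [-29.2 199.7]
right edge slope deg -0.030311792205675075 y at .68 0.0010918751617992432
near/far slope deg -0.9652404320956944 x at .1 0.5812046579665691
near/far slope deg -1.155372201546095 x at .1 0.7766900404417252Traceback (most recent call last):
  File "yaw.py", line 24, in <module>
    a=[(x,P[abs(P[:,0]-x)<.004][:,1].min()) for x in np.arange(.6,.76,.01)]
          ~~~~~~~~~~~~~~~~~~~~~~~~~~~~~~^^
    return umr_minimum(a, axis, None, out, keepdims, initial, where)
ValueError: zero-size array to reduction operation minimum which has no identity
```

View pics/top_m.png

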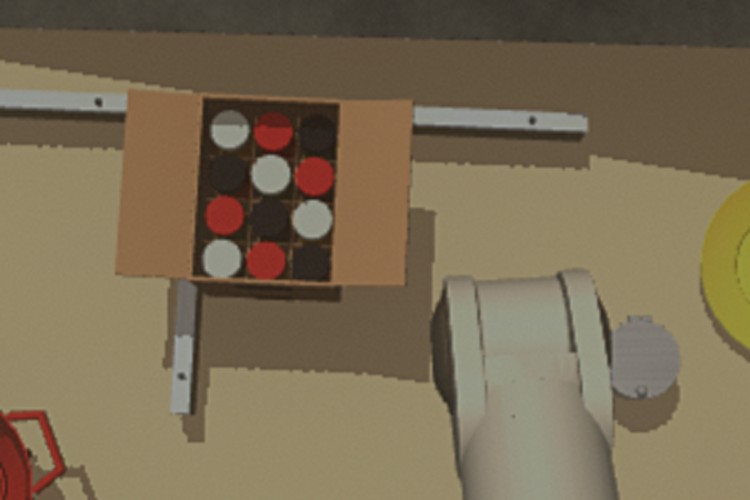

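View pics/side_m.png

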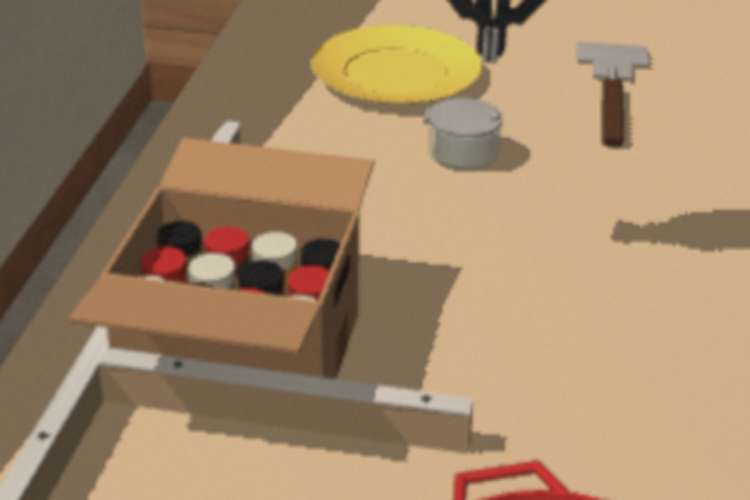

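Both flaps lie back and the jars are open. Friction-lifting the flap reached 5.5 N towards -y, so I need to check that the carton didn't leave the divider.

```bash
cat > gap.py <<'E'
from st import *
import sys
for t in sys.argv[1:]:
    W=np.load(f"side{t}.npy")
    m=band(W,.055,.105,(.6,.76),(.165,.2)); P=W[m]
    k=np.polyfit(P[:,0],P[:,1],1) if len(P)>10 else None
    print(t,"left wall n",len(P),"y@.68 med",np.round(np.median(P[:,1]),4),"slope deg",np.degrees(np.arctan(k[0])))
    # inner right wall seen from side cam: between z .1 and .118
    m=band(W,.098,.116,(.6,.76),(.02,.06)); P=W[m]
    if len(P)>10: print("  inner right wall",len(P),np.round(np.percentile(P[:,1],[10,50,90]),4),np.polyfit(P[:,0],P[:,1],1))
E
python3 gap.py e f g h i j k l m
python3 - <<'E'
import cv2,numpy as np
for t in "hm":
    im=cv2.imread(f"pics/top_{t}.png") 
# jar lids in side view: match region between h and m
a=cv2.imread("pics/side_h.png",0);b=cv2.imread("pics/side_m.png",0)
for (x0,y0,x1,y1) in [(135,245,300,300),(80,290,320,350),(320,215,370,380)]:
    T=a[y0:y1,x0:x1]; S=b[y0-20:y1+20,x0-20:x1+20]
    r=cv2.matchTemplate(S,T,cv2.TM_CCOEFF_NORMED); _,v,_,p=cv2.minMaxLoc(r); print(v,p[0]-20,p[1]-20,"(crop px, 2.5x)")
E
```

```text
e left wall n 1296 y@.68 med 0.1837 slope deg -0.7634637986777316
f left wall n 1298 y@.68 med 0.1838 slope deg -0.7749993348038285
g left wall n 315 y@.68 med 0.1841 slope deg -0.9091256515500424
h left wall n 317 y@.68 med 0.1841 slope deg -0.7611702564894876
i left wall n 347 y@.68 med 0.1838 slope deg -0.6205350045672923
j left wall n 320 y@.68 med 0.1841 slope deg -0.7475327978398677
  inner right wall 196 [0.035  0.0382 0.0409] [-0.01805743  0.05019388]
k left wall n 315 y@.68 med 0.1839 slope deg -0.8701277378656778
  inner right wall 411 [0.0348 0.0377 0.0412] [-0.01404465  0.04745094]
l left wall n 271 y@.68 med 0.1786 slope deg -0.8470511541247766
  inner right wall 410 [0.0297 0.0323 0.0352] [-0.01566633  0.04298671]
m left wall n 272 y@.68 med 0.1784 slope deg -0.7365115675551075
  inner right wall 413 [0.0293 0.0321 0.0348] [-0.01664745  0.04338915]
0.8949755430221558 2 -3 (crop px, 2.5x)
0.9883525371551514 2 -3 (crop px, 2.5x)
0.8580141067504883 3 -9 (crop px, 2.5x)
```

The right-flap sweep dragged the carton about 5.5 mm off the divider: the left wall reads 0.1839 → 0.1785, with yaw unchanged. I'll fix this from inside, using two spread fingers above the lids against the left wall's inner face, in small steps.

```bash
python3 -m handwheel '[[[1,0,5,-5,-0.05],[1,0,5,-5,0],[1,0,5,-5,0],[1,0,5,-5,0],[1,0,0.3,-5,0],[1,0,0,0,0]]]'; python3 -c "
from st import *
st()"
```

```text
clock: 32.95
tcp_pos: [0.659, 0.1248, 0.2204]
eef_rot: [0.5, 0.503, -0.498, 0.499]
wrist_force: [-0.0, -0.1, -0.3]
gripper_width: 0.0856
t 32.95 tcp [0.659  0.1248 0.2204] F [-0.  -0.1 -0.3] w 0.0856 j [ 0.32  0.65 -0.84  1.49  0.5   1.21 -0.58]
y axis yaw 0.2 
 [[-0.001  1.     0.003]
 [ 0.006  0.003 -1.   ]
 [-1.    -0.001 -0.006]]
```

```bash
python3 -m handwheel '[[[1,0,2,0,0.14],[1,4,0,0,0],[1,4,0,0,0],[1,2,0,0,0],[1,0,0,0,0]]]';python3 -m handwheel '[[[1,1,0,0,0],[1,1,0,0,0],[1,0.6,0,0,0],[1,0,0,1,0],[1,0,0,-2,0],[1,0,0,-1,0],[1,0,0,0,0]]]'; python3 -c "
from st import *
st()"
```

```text
clock: 33.58
tcp_pos: [0.6795, 0.1145, 0.1189]
eef_rot: [-0.506, -0.494, 0.508, -0.492]
wrist_force: [0.5, -0.3, -0.8]
gripper_width: 0.0851
clock: 34.45
tcp_pos: [0.6809, 0.1367, 0.0949]
eef_rot: [0.507, 0.494, -0.506, 0.493]
wrist_force: [-0.6, 0.2, 1.1]
gripper_width: 0.0857
t 34.45 tcp [0.6809 0.1367 0.0949] F [-0.6  0.2  1.1] w 0.0857 j [ 0.24  0.81 -0.74  1.52  0.6   1.05 -0.68]
y axis yaw -1.5 
 [[ 0.001  1.    -0.026]
 [ 0.001 -0.026 -1.   ]
 [-1.     0.    -0.001]]
```

```bash
python3 -m handwheel '[[[1,0,0,-1,-0.08],[1,0,0,-0.8,0],[1,0,0,0,0]]]';python3 -m handwheel '[[[1,0,0,-0.3,0],[1,0,0,0,0]]]';python3 -m handwheel '[[[1,0,0,-0.2,0],[1,0,0,0,0]]]';python3 -m handwheel '[[[1,0,0,-0.2,0],[1,0,0,0,0]]]'; python3 car.py n >/dev/null; python3 gap.py m n
```

```text
clock: 34.83
tcp_pos: [0.6813, 0.1536, 0.0944]
eef_rot: [0.504, 0.496, -0.504, 0.496]
wrist_force: [-1.0, 0.2, -0.1]
gripper_width: 0.0854
clock: 35.08
tcp_pos: [0.6817, 0.1552, 0.0943]
eef_rot: [-0.504, -0.496, 0.504, -0.496]
wrist_force: [0.3, 0.3, -0.2]
gripper_width: 0.0853
clock: 35.33
tcp_pos: [0.6817, 0.1572, 0.0944]
eef_rot: [0.504, 0.496, -0.504, 0.496]
wrist_force: [0.3, -0.9, -1.0]
gripper_width: 0.0855
clock: 35.58
tcp_pos: [0.6817, 0.1595, 0.0944]
eef_rot: [0.504, 0.496, -0.504, 0.496]
wrist_force: [-0.6, 0.2, 0.3]
gripper_width: 0.0853
m left wall n 272 y@.68 med 0.1784 slope deg -0.7365115675551075
  inner right wall 413 [0.0293 0.0321 0.0348] [-0.01664745  0.04338915]
n left wall n 278 y@.68 med 0.1787 slope deg -0.8580778936169393
  inner right wall 125 [0.0303 0.0333 0.0356] [-0.02319245  0.04762991]
```

```bash
python3 -m handwheel '[[[1,0,0,-0.2,0],[1,0,0,0,0]]]';python3 -m handwheel '[[[1,0,0,-0.2,0],[1,0,0,0,0]]]';python3 -m handwheel '[[[1,0,0,-0.2,0],[1,0,0,0,0]]]'; python3 car.py o >/dev/null; python3 gap.py m o
```

```text
clock: 35.92
tcp_pos: [0.6817, 0.1615, 0.0944]
eef_rot: [0.504, 0.496, -0.504, 0.496]
wrist_force: [0.0, -0.5, 0.2]
gripper_width: 0.0856
clock: 36.17
tcp_pos: [0.6819, 0.1628, 0.0943]
eef_rot: [-0.504, -0.495, 0.504, -0.496]
wrist_force: [0.1, -0.9, -0.6]
gripper_width: 0.0857
clock: 36.42
tcp_pos: [0.6819, 0.1635, 0.0943]
eef_rot: [-0.504, -0.495, 0.505, -0.496]
wrist_force: [-1.6, -6.2, 1.6]
gripper_width: 0.0853
m left wall n 272 y@.68 med 0.1784 slope deg -0.7365115675551075
  inner right wall 413 [0.0293 0.0321 0.0348] [-0.01664745  0.04338915]
o left wall n 254 y@.68 med 0.1791 slope deg -1.0990368628859954
  inner right wall 118 [0.0315 0.0339 0.0366] [-0.00428011  0.03661137]
```

View pics/side_o.png

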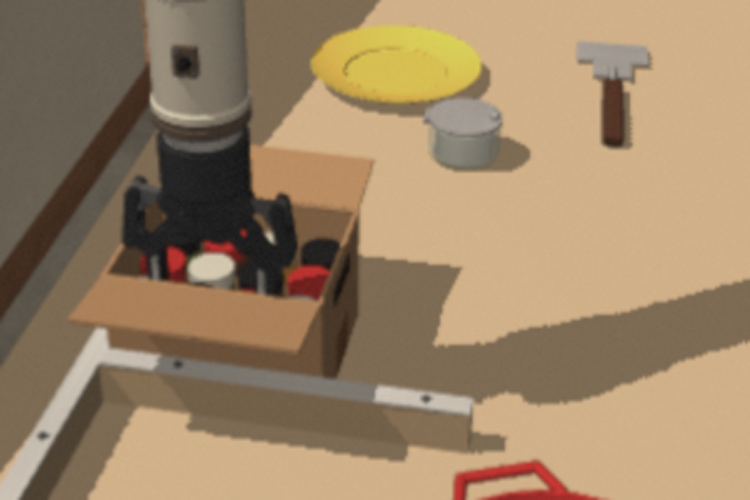

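```bash
python3 -m handwheel '[[[1,0,0,-0.2,0],[1,0,0,0,0]]]';python3 -m handwheel '[[[1,0,0,-0.2,0],[1,0,0,0,0]]]'; python3 car.py p >/dev/null; python3 gap.py m p
```

```text
clock: 36.78
tcp_pos: [0.682, 0.1659, 0.0942]
eef_rot: [-0.504, -0.495, 0.505, -0.496]
wrist_force: [-1.0, -4.4, 1.9]
gripper_width: 0.0853
clock: 37.02
tcp_pos: [0.682, 0.1683, 0.0942]
eef_rot: [-0.504, -0.495, 0.505, -0.496]
wrist_force: [-1.0, -4.6, 1.3]
gripper_width: 0.0855
m left wall n 272 y@.68 med 0.1784 slope deg -0.7365115675551075
  inner right wall 413 [0.0293 0.0321 0.0348] [-0.01664745  0.04338915]
p left wall n 88 y@.68 med 0.1821 slope deg -0.8624484096649163
  inner right wall 159 [0.0357 0.0388 0.054 ] [-0.0135052   0.05011449]
```

View pics/side_p.png

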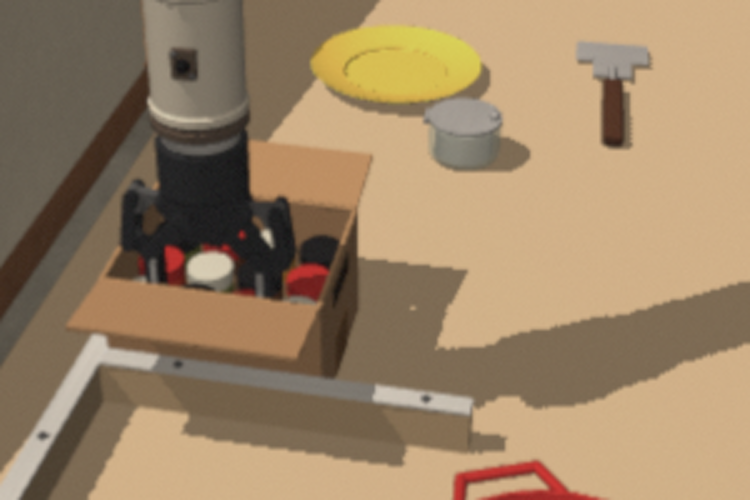

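```bash
cat > tilt.py <<'E'
from st import *
import sys
for t in sys.argv[1:]:
    W=np.load(f"side{t}.npy"); out=[]
    for y0 in np.arange(-.05,.28,.015):
        m=band(W,.09,.17,(.745,.765),(y0,y0+.015)); 
        z=W[m][:,2]; out.append((round(y0+.0075,3),round(float(np.median(z)),4) if len(z)>3 else None))
    print(t,[o for o in out if o[1]])
    W=np.load(f"top{t}.npy")
    out=[]
    for y0 in np.arange(-.05,.28,.015):
        m=band(W,.11,.17,(.585,.6),(y0,y0+.015)); 
        z=W[m][:,2]; out.append((round(y0+.0075,3),round(float(np.median(z)),4) if len(z)>3 else None))
    print(" top",[o for o in out if o[1]])
E
python3 tilt.py m o p
```

```text
m [(np.float64(-0.042), 0.1342), (np.float64(-0.028), 0.1322), (np.float64(-0.013), 0.1296), (np.float64(0.002), 0.1273), (np.float64(0.017), 0.1248), (np.float64(0.032), 0.1094), (np.float64(0.047), 0.0926), (np.float64(0.062), 0.0922), (np.float64(0.077), 0.0927), (np.float64(0.092), 0.0925), (np.float64(0.107), 0.0927), (np.float64(0.122), 0.0922), (np.float64(0.138), 0.0921), (np.float64(0.167), 0.1222), (np.float64(0.182), 0.1234), (np.float64(0.198), 0.1251), (np.float64(0.213), 0.1268), (np.float64(0.228), 0.1283), (np.float64(0.242), 0.1298), (np.float64(0.258), 0.1307)]
 top [(np.float64(-0.042), 0.1334), (np.float64(-0.028), 0.1317), (np.float64(-0.013), 0.1292), (np.float64(0.002), 0.1272), (np.float64(0.017), 0.1245), (np.float64(0.032), 0.122), (np.float64(0.122), 0.1217), (np.float64(0.167), 0.1209), (np.float64(0.182), 0.1232), (np.float64(0.198), 0.1245), (np.float64(0.213), 0.1276), (np.float64(0.228), 0.1276), (np.float64(0.242), 0.1292)]
o [(np.float64(0.062), 0.0926), (np.float64(0.077), 0.0925), (np.float64(0.092), 0.0935), (np.float64(0.138), 0.0919), (np.float6
[... 407 characters left out ...]
float64(0.213), 0.1259), (np.float64(0.228), 0.128), (np.float64(0.242), 0.1297)]
p [(np.float64(0.077), 0.0956), (np.float64(0.092), 0.0959), (np.float64(0.122), 0.0946), (np.float64(0.138), 0.0951), (np.float64(0.153), 0.1623), (np.float64(0.167), 0.1635), (np.float64(0.182), 0.1552), (np.float64(0.198), 0.1237), (np.float64(0.213), 0.1247), (np.float64(0.228), 0.1255), (np.float64(0.242), 0.126), (np.float64(0.258), 0.1261)]
 top [(np.float64(-0.042), 0.1458), (np.float64(-0.028), 0.1426), (np.float64(-0.013), 0.1405), (np.float64(0.182), 0.1225), (np.float64(0.198), 0.1231), (np.float64(0.213), 0.1239), (np.float64(0.228), 0.1259), (np.float64(0.242), 0.1258), (np.float64(0.258), 0.126)]
```

The carton is tipping, about 3° with the right side rising, rather than sliding. I'm backing off gently straight away.

```bash
python3 -m handwheel '[[[1,0,0,0.2,0],[1,0,0,0.2,0],[1,0,0,0.2,0],[1,0,0,0.2,0],[1,0,0,0.3,0],[1,0,0,1,0],[1,0,0,0,0]]]'; python3 -m handwheel '[[[1,-4,0,0,0],[1,-5,0,0,0],[1,-3,0,0,0],[1,0,0,6,0],[1,0,0,6,0],[1,0,0,6,0],[1,0,0,6,0],[1,0,0,0,0]]]'; python3 car.py q >/dev/null; python3 gap.py m q; python3 tilt.py q; python3 -c "
from st import *
st()"
```

```text
clock: 38.0
tcp_pos: [0.6818, 0.1466, 0.0942]
eef_rot: [-0.505, -0.495, 0.505, -0.495]
wrist_force: [0.3, 0.5, -0.3]
gripper_width: 0.0856
clock: 39.0
tcp_pos: [0.677, -0.1014, 0.2134]
eef_rot: [-0.506, -0.492, 0.509, -0.493]
wrist_force: [0.4, 0.1, -0.2]
gripper_width: 0.0855
m left wall n 272 y@.68 med 0.1784 slope deg -0.7365115675551075
  inner right wall 413 [0.0293 0.0321 0.0348] [-0.01664745  0.04338915]
q left wall n 276 y@.68 med 0.1787 slope deg -0.9047549943810649
  inner right wall 411 [0.0295 0.0321 0.0351] [-0.01677076  0.04358878]
q [(np.float64(-0.042), 0.1347), (np.float64(-0.028), 0.1322), (np.float64(-0.013), 0.1296), (np.float64(0.002), 0.128), (np.float64(0.017), 0.1249), (np.float64(0.032), 0.1093), (np.float64(0.047), 0.0928), (np.float64(0.062), 0.0922), (np.float64(0.077), 0.0928), (np.float64(0.092), 0.0924), (np.float64(0.107), 0.0923), (np.float64(0.122), 0.092), (np.float64(0.138), 0.0935), (np.float64(0.182), 0.1236), (np.float64(0.198), 0.1249), (np.float64(0.213), 0.1269), (np.float64(0.228), 0.1288), (np.float64(0.242), 0.1294), (np.float64(0.258), 0.1303)]
 top [(np.float64(-0.042), 0.1341), (np.float64(-0.028), 0.1316), (np.float64(-0.013), 0.1295), (np.float64(0.002), 0.1273), (np.float64(0.017), 0.1239), (np.float64(0.032), 0.1218), (np.float64(0.167), 0.1192), (np.float64(0.182), 0.1227), (np.float64(0.198), 0.1252), (np.float64(0.213), 0.1264), (np.float64(0.228), 0.1273), (np.float64(0.242), 0.1293)]
t 39.1 tcp [ 0.6772 -0.093   0.2142] F [0.1 0.4 0.1] w 0.0855 j [ 0.62  0.67 -0.81  1.46  0.5   1.22 -0.28]
y axis yaw -1.1 
 [[-0.     1.    -0.02 ]
 [ 0.001 -0.02  -1.   ]
 [-1.    -0.    -0.001]]
```

View pics/side_q.png

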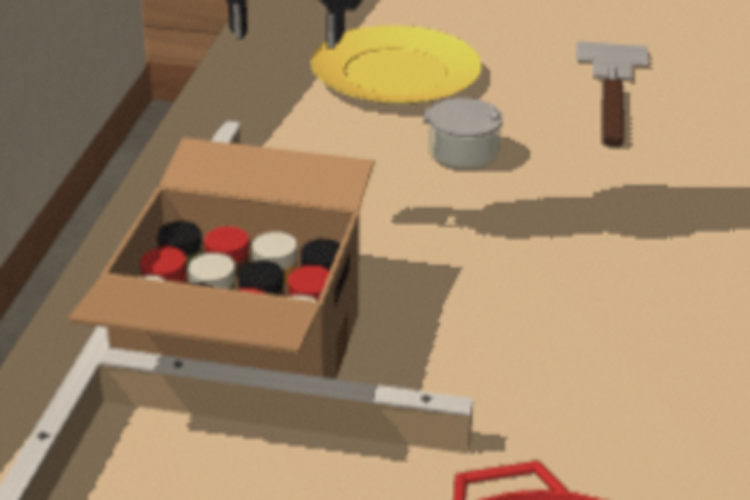

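The carton is flat again, not slid and not damaged. Better plan: pinch the top of the near end wall between the jaws, inner finger well above the lids, and draw the carton +y at a controlled attitude with a slight +x bias.

```bash
python3 -m handwheel '[[[0.5,0,-4.6,-5,0],[0.5,0,-4.7,-5,0],[0.5,0,0,-5,0],[0.5,0,0,-4.2,0],[0.5,2,0,0,-0.02],[0.5,2,0,0,0],[0.5,0,0,0,0]]]' 60; python3 -c "
from st import *
st()"
```

```text
clock: 39.98
tcp_pos: [0.5938, 0.0917, 0.1716]
eef_rot: [-0.502, -0.497, 0.505, -0.495]
wrist_force: [-0.2, -0.0, 0.2]
gripper_width: 0.0425
t 39.98 tcp [0.5938 0.0917 0.1716] F [-0.2 -0.   0.2] w 0.0425 j [ 0.42  0.59 -0.84  1.72  0.5   1.06 -0.61]
y axis yaw -0.9 
 [[-0.005  1.    -0.015]
 [-0.001 -0.015 -1.   ]
 [-1.    -0.005  0.001]]
```

```bash
python3 -m handwheel '[[[0.5,0,-1,-0.8,0],[0.5,2,0,0,0],[0.5,2,0,0,0],[0.5,2,0,0,0],[0.5,0.8,0,0,0],[0.5,0,0,0,0],[0.5,0,0,0,0]]]' 60; python3 car.py r >/dev/null; python3 -c "
from st import *
st()"
```

```text
clock: 40.85
tcp_pos: [0.5861, 0.1016, 0.1068]
eef_rot: [0.504, 0.496, -0.503, 0.497]
wrist_force: [-0.1, -0.5, -0.6]
gripper_width: 0.0424
t 40.95 tcp [0.5862 0.1015 0.1071] F [ 0.3 -0.2  0.2] w 0.0425 j [ 0.37  0.66 -0.79  1.78  0.57  0.94 -0.68]
y axis yaw -0.8 
 [[ 0.001  1.    -0.015]
 [ 0.    -0.015 -1.   ]
 [-1.     0.001 -0.   ]]
```

View pics/side_r.png

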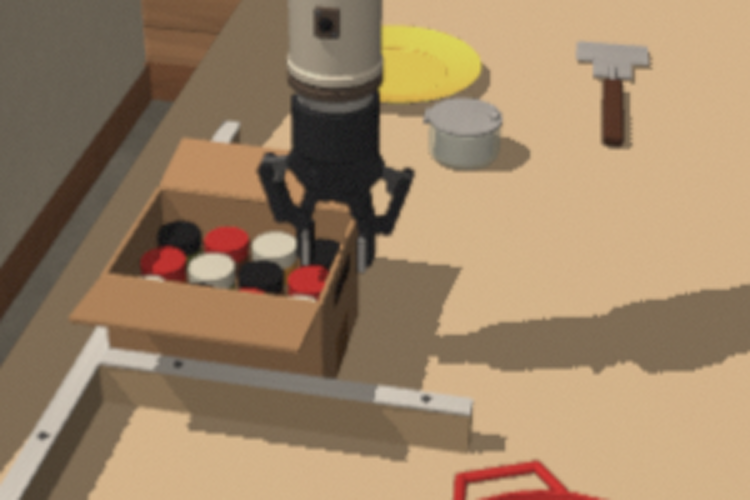

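The jaws straddle the near end wall with one finger on each side. A small adjustment, then close.

```bash
python3 -m handwheel '[[[0.5,0.4,-0.2,0,0],[0.5,0,0,0,0],[0,0,0,0,0],[0,0,0,0,0],[0,0,0,0,0],[0,0,0,0,0]]]' 60; python3 -c "
from st import *
st()"; python3 -m handwheel '[[[0,0,0,-0.2,0],[0,0,0,0,0]]]'; python3 -m handwheel '[[[0,0,0,-0.2,0],[0,0,0,0,0]]]'; python3 car.py s >/dev/null; python3 gap.py m s; python3 tilt.py s
```

```text
clock: 41.7
tcp_pos: [0.5828, 0.1012, 0.1025]
eef_rot: [-0.503, -0.497, 0.504, -0.496]
wrist_force: [-4.0, -1.8, 5.4]
gripper_width: 0.0025
t 41.7 tcp [0.5828 0.1012 0.1025] F [-4.  -1.8  5.4] w 0.0025 j [ 0.37  0.66 -0.79  1.79  0.57  0.94 -0.69]
y axis yaw -0.8 
 [[-0.001  1.    -0.015]
 [-0.001 -0.015 -1.   ]
 [-1.    -0.001  0.001]]
clock: 41.95
tcp_pos: [0.5828, 0.1012, 0.1025]
eef_rot: [-0.503, -0.496, 0.505, -0.496]
wrist_force: [-6.2, -4.8, 8.7]
gripper_width: 0.0029
clock: 42.2
tcp_pos: [0.5827, 0.1013, 0.1025]
eef_rot: [-0.502, -0.495, 0.506, -0.497]
wrist_force: [-6.4, -8.4, 10.4]
gripper_width: 0.0022
m left wall n 272 y@.68 med 0.1784 slope deg -0.7365115675551075
  inner right wall 413 [0.0293 0.0321 0.0348] [-0.01664745  0.04338915]
s left wall n 278 y@.68 med 0.1786 slope deg -0.7929526329241637
  inner right wall 282 [0.0289 0.0319 0.0348] [-0.0187316   0.04506107]
s [(np.float64(-0.042), 0.1345), (np.float64(-0.028), 0.1321), (np.float64(-0.013), 0.1301), (np.float64(0.002), 0.1269), (np.float64(0.017), 0.1244), (np.float64(0.032), 0.1081), (np.float64(0.047), 0.0927), (np.float64(0.062), 0.0929), (np.float64(0.077), 0.0916), (np.float64(0.092), 0.0922), (np.float64(0.107), 0.0927), (np.float64(0.122), 0.0928), (np.float64(0.138), 0.094), (np.float64(0.167), 0.1211), (np.float64(0.182), 0.1231), (np.float64(0.198), 0.1252), (np.float64(0.213), 0.1266), (np.float64(0.228), 0.1281), (np.float64(0.242), 0.1297), (np.float64(0.258), 0.1299)]
 top [(np.float64(-0.042), 0.1337), (np.float64(-0.028), 0.1313), (np.float64(-0.013), 0.1293), (np.float64(0.002), 0.1261), (np.float64(0.017), 0.1246), (np.float64(0.032), 0.1245), (np.float64(0.213), 0.1268), (np.float64(0.228), 0.1271), (np.float64(0.242), 0.1297)]
```

```bash
python3 -m handwheel '[[[0,-0.2,-0.1,0,0],[0,0,0,0,0]]]'; python3 -m handwheel '[[[0,-0.1,0,-0.1,0],[0,0,0,0,0]]]'; python3 -m handwheel '[[[0,0,0,-0.2,0],[0,0,0,0,0]]]'
```

```text
clock: 42.55
tcp_pos: [0.5821, 0.1045, 0.1036]
eef_rot: [-0.503, -0.496, 0.504, -0.496]
wrist_force: [-1.3, -2.8, -2.8]
gripper_width: 0.0025
clock: 42.8
tcp_pos: [0.5824, 0.1067, 0.1049]
eef_rot: [-0.503, -0.497, 0.504, -0.496]
wrist_force: [0.7, -1.9, -5.7]
gripper_width: 0.0024
clock: 43.05
tcp_pos: [0.5824, 0.1071, 0.1051]
eef_rot: [-0.503, -0.496, 0.504, -0.497]
wrist_force: [-1.2, -3.8, -2.7]
gripper_width: 0.0029
```

```bash
python3 -m handwheel '[[[0,0.2,0.1,-0.1,0],[0,0,0,0,0]]]'; python3 car.py t >/dev/null; python3 gap.py e m t; python3 tilt.py t
```

```text
clock: 43.3
tcp_pos: [0.5828, 0.1071, 0.1031]
eef_rot: [-0.502, -0.496, 0.505, -0.497]
wrist_force: [-4.0, -7.5, -0.3]
gripper_width: 0.002
e left wall n 1296 y@.68 med 0.1837 slope deg -0.7634637986777316
m left wall n 272 y@.68 med 0.1784 slope deg -0.7365115675551075
  inner right wall 413 [0.0293 0.0321 0.0348] [-0.01664745  0.04338915]
t left wall n 266 y@.68 med 0.1844 slope deg -1.03143749891076
  inner right wall 288 [0.0351 0.0378 0.0407] [-0.01334257  0.04716617]
t [(np.float64(-0.042), 0.135), (np.float64(-0.028), 0.1344), (np.float64(-0.013), 0.1319), (np.float64(0.002), 0.1289), (np.float64(0.017), 0.1267), (np.float64(0.032), 0.1137), (np.float64(0.047), 0.0932), (np.float64(0.062), 0.0929), (np.float64(0.077), 0.0927), (np.float64(0.092), 0.093), (np.float64(0.107), 0.0933), (np.float64(0.122), 0.0934), (np.float64(0.138), 0.0919), (np.float64(0.182), 0.1226), (np.float64(0.198), 0.1246), (np.float64(0.213), 0.1259), (np.float64(0.228), 0.1275), (np.float64(0.242), 0.1291), (np.float64(0.258), 0.1293)]
 top [(np.float64(-0.042), 0.1368), (np.float64(-0.028), 0.1345), (np.float64(-0.013), 0.1308), (np.float64(0.002), 0.1285), (np.float64(0.017), 0.1257), (np.float64(0.032), 0.1248), (np.float64(0.213), 0.126), (np.float64(0.228), 0.1279), (np.float64(0.242), 0.129), (np.float64(0.258), 0.1297)]
```

View pics/side_t.png

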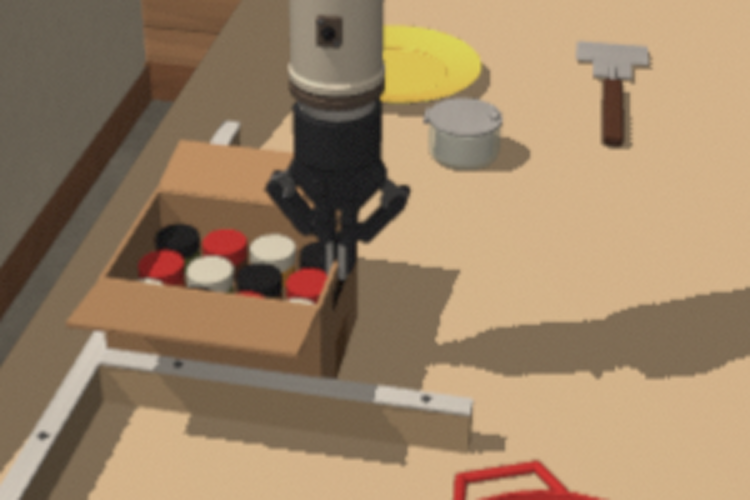

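The left wall is back at the divider (0.1844 in view t, 0.1837 when first tight) and the yaw is -1.0°. I release and check again.

```bash
python3 -m handwheel '[[[0.4,0,0,0,0],[0.4,0,0,0,0],[0.4,0,0,0,0],[0.4,-4,0,0,0],[0.4,-5,0,0,0],[0.4,0,-6,0,0],[0.4,0,-4,5,0],[0.4,0,0,6,0],[0.4,0,0,6,0],[0.4,0,0,0,0]]]'; python3 car.py u; python3 gap.py e u; python3 tilt.py u; python3 yaw.py u 2>/dev/null| head -3
```

```text
clock: 44.65
tcp_pos: [0.4821, -0.0638, 0.1933]
eef_rot: [-0.505, -0.493, 0.506, -0.495]
wrist_force: [-0.2, 1.0, -0.8]
gripper_width: 0.0344
t 44.65 tcp [ 0.4821 -0.0638  0.1933] F [-0.2  1.  -0.8] w 0.0344 j [ 0.86  0.35 -0.93  1.98  0.35  0.97 -0.26]
y axis yaw -1.4 
 [[ 0.     1.    -0.024]
 [-0.002 -0.024 -1.   ]
 [-1.     0.     0.002]]
top 0.06 1338 [677.6 105.7] [149.3 194.6] 88.9 x [580.2 774.7] y [ 37.8 178.4]
top 0.09 2214 [678.5 106.3] [166.9 199.4] 87.5 x [579.9 774.8] y [ 36.  180.7]
top 0.118 2723 [679.4  85. ] [230.1 199.5] 90.0 x [581.1 777.1] y [-29.5 199.7]
side 0.06 1058 [679.8 110.2] [156.6 198.8] 89.1 x [581.1 776.3] y [ 33.3 188.3]
side 0.09 2349 [678.7 108.3] [156.6 196.8] 88.7 x [581. 776.] y [ 32.9 185.6]
side 0.118 2275 [680.5  85. ] [230.1 198.6] 89.9 x [581.7 778.4] y [-29.4 199.6]
e left wall n 1296 y@.68 med 0.1837 slope deg -0.7634637986777316
u left wall n 267 y@.68 med 0.184 slope deg -0.6315671629034586
  inner right wall 421 [0.0348 0.0376 0.0405] [-0.01205845  0.04576734]
u [(np.float64(-0.042), 0.1331), (np.float64(-0.028), 0.133), (np.float64(-0
[... 336 characters left out ...]
.float64(0.198), 0.1246), (np.float64(0.213), 0.1266), (np.float64(0.228), 0.1276), (np.float64(0.242), 0.1293), (np.float64(0.258), 0.1295)]
 top [(np.float64(-0.042), 0.1327), (np.float64(-0.028), 0.1316), (np.float64(-0.013), 0.1298), (np.float64(0.002), 0.1274), (np.float64(0.017), 0.124), (np.float64(0.032), 0.1236), (np.float64(0.182), 0.1212), (np.float64(0.198), 0.1236), (np.float64(0.213), 0.1267), (np.float64(0.228), 0.1271), (np.float64(0.242), 0.1294), (np.float64(0.258), 0.1301)]
right edge slope deg 0.21667266351333384 y at .68 0.001088597270220135
near/far slope deg -0.7626822425081439 x at .1 0.5809682737439522
near/far slope deg -0.7361826224509749 x at .1 0.7765331617769677
```

View pics/top_u.png

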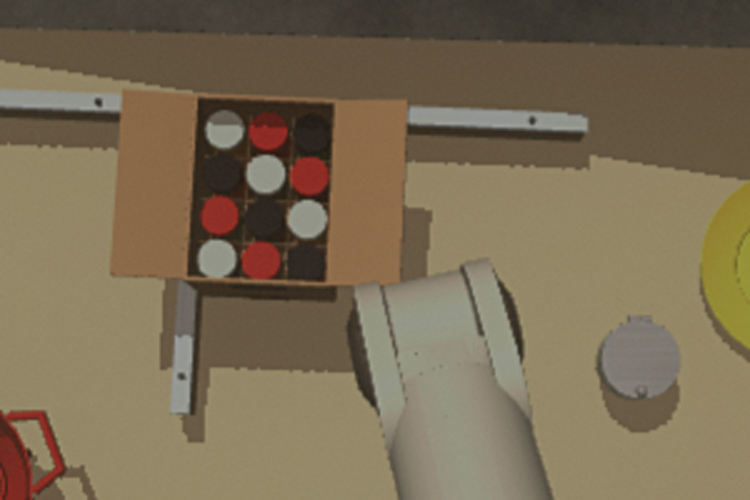

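View pics/side_u.png

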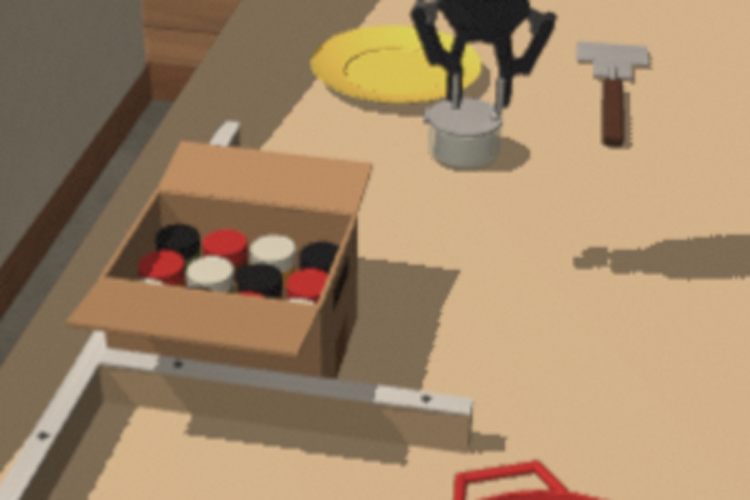

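Both flaps are out at about 3.0 rad. The carton is flat and back at its tight readings in x and y. A last check that the bystanders haven't moved, then I hand in.

Run:
```python
from h import *
a=cv2.imread("pics/top0.png",0); b=cv2.cvtColor(grab("top")["pixels"],cv2.COLOR_BGR2GRAY)
for n,(x0,y0,x1,y1) in dict(salt=(398,226,434,262),plate=(436,165,522,250),scraper=(428,285,532,328),colander=(76,252,190,340)).items():
    T=a[y0:y1,x0:x1]; r=cv2.matchTemplate(b[y0-10:y1+10,x0-10:x1+10],T,cv2.TM_CCOEFF_NORMED); _,v,_,p=cv2.minMaxLoc(r); print(n,round(v,3),p[0]-10,p[1]-10)
s=robot.state(); print(s["clock"],s["wrist_force"])
print(robot.finish_job())
```

```text
salt 0.997 0 0
plate 0.997 0 0
scraper 0.999 0 0
colander 0.999 0 0
44.8 [ 0.31719266  0.96024646 -0.20139689]
the job is handed in; nothing more can be done
None
```

The carton is square in the corner of kerb and divider with both flaps thrown back, and the job is handed in at 44.8 s. It did not go cleanly: the carton tipped about 3° at one point.

**What I did:**
- I pushed the carton against the divider with both fingers open, then against the back rail. I squared it with a second push on each side.
- I threw the left flap over, then the right.

**What went wrong on the way:**
- **Right flap pressed shut:** the gripper's knuckles closed it during the first push. I raised it again by pressing lightly on its free edge and lifting.
- **Carton dragged off the divider:** throwing the right flap pulled it about 5.5 mm away. This fault came after the slide, so the final seating was done after both flaps were open, not strictly in the order asked.
- **Carton tipped about 3°:** my first fix, pushing the left wall from inside, lifted the right side. I backed off and it settled flat.
- **Final fix:** I pinched the near end wall above the lids and drew the carton back to the divider. The right side rose by about 2 mm during this.

**Last checks:**

| Check | Reading | Compared with |
|---|---|---|
| Left wall (side camera) | y = 0.1840 m | 0.1837 m when first tight |
| Near face (top camera) | x = 0.5810 m | 0.5812–0.5814 m when first tight |
| Carton yaw | about -0.7° | kerb -0.9°, within measuring noise |
| Flap angles | about 3.0 rad (right), 3.06 rad (left) | 3.1 rad is level |
| Jar lids | level to about 1 mm | – |
| Salt cellar, plate, scraper, colander | no shift in the picture | start of the job |

- **Touching:** I judged that the carton touches both faces from positions only. I made no final force check after releasing it.
- **Robot:** it stood clear of everything at hand-in.

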